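Load a valve into the marking station and close it up

ROBOT

A 7-joint arm with a two-finger parallel gripper is mounted at the origin on the work surface. World frame = base frame: x ahead of the robot, y to its left, z up, the work surface at z = 0. Lengths are in m, angles in rad, forces in N, time in s.
With the tool pointing down it reaches from about 0.4 to 0.85 m from the base axis. Payload 4.4 kg.
Tool frame: the origin (TCP) lies at the very end of the fingers, on their centre line; the grasp point (between the pads) lies arm.hold_point_z behind it (arm.hold_point_z is the distance from the TCP to the grasp point, in m); z points along the fingers, y is the line along which they close (so a half turn about z gives the same grasp; the last joint's range is limited). The gripper opens to 94 mm and grips with 3 to 60 N. Pads are 16 mm wide; open, the fingers measure 119 mm over their backs; the gripper's body (75 mm by 177 mm) begins 78 mm behind the grasp point.
Start: joints at [-1.39, 0.628, 0.038, 1.517, -0.027, 0.996, -0.02], TCP at [0.159, 0.63, 0.205] pointing down, gripper open.
Joint ranges: [-3.06, 3.06], [-0.37, 2.12], [-1.25, 1.32], [0.18, 2.47], [-1.1, 4.24], [0.23, 1.98], [-2.94, 2.94]. Speed limits (rad/s): [2.57, 2.57, 3.14, 3.14, 3.14, 3.14, 3.14].

INTERFACE

Orientations are given as a 3x3 rotation matrix whose columns are the frame's x, y, z axes.
In Python, from rig import arm, grab_frame, get_calibration, order, masks_of gives the robot as it stands. The module is installed in compiled form; this text tells all that it offers.
- The arm moves only by the tool carry_out, never from a script. Its argument "plan" is a list of rows, each a list of 2 entries, a list of its own where there are three numbers: the shift along the world's x, y, z normalised to -1 to 1, where 1 is 0.3 m, then the turn, a rotation vector about the world's x, y, z normalised to -1 to 1, where 1 is pi/2 rad. In form: [[[dx, dy, dz], [ax, ay, az]], ...]. A call has exactly 8 rows; each row is the pose to reach, as a shift and turn from the pose commanded when the call began; what a row does not reach only later rows make up. A row lasts 1/10 s, in which the tool goes at most 50 mm and 8.59 degrees, less where a joint would pass 70% of its speed; a pose out of reach is approached as far as the arm can. A call with a number of a shift or a turn outside -1 to 1 is refused whole. A call with a gripper value outside its range is refused whole. "hand" is the closure, from 0 (fully open) to 1 (shut), set as the call begins (left out, the last holds). The fingers move at their own pace and stop on an object; the grip force is fixed at half the most. Time passes only in rows, so rows that repeat a pose let the fingers close, or fill a call up. It gives the time, the measured TCP pose, the force, the opening and the grip force at its end, in the units of the state.
- arm.sense(): the state, without advancing time (a new reading comes with each control period).
- grab_frame(name): name is "side" or "top"; returns the picture (420x560x3 uint8, red, green, blue); there is no depth.
- get_calibration(name): a dict with "K" (3x3 intrinsics, pixels), "R" (3x3) and "t" (3): a world point X has camera coordinates R X + t. Camera axes: x right, y down, z forward; pixel columns grow to the right and rows downward; lengths in m; the calibration is good to about 2 mm. A picture is of the moment at which its call begins. get_calibration takes no time and is no camera call.
- order.hand_in(): hands the job in; it is judged then, once.
Trained networks look in the newest picture that a camera, given by its name, has taken for a name from the list of things; names that differ only in an ending like _2 or _b are one class to them, and where a whole thing is asked for, a point or a joint stands for the part that bears it (a point fixed in the world has none). Each returns a list of dicts, best first, with "confidence" (0 to 1); they miss things now and then, are a little off and sometimes report something else, mostly with a low value. They report only what shows in the picture. A call takes as long as a camera call. They do not tell look-alikes from the thing itself.
- masks_of(camera, target): "region" (420x560 bool, what is visible of it) and "bbox" ([left, top, width, height] in pixels, round what is visible of it).
The state is a dict: "t": time; "q": joint angles; "joint_velocities": joint speeds; "joint_efforts": joint torques, N m; "position": TCP position; "ee_rot": TCP orientation; "wrist_force": force on the tool from outside, world axes, zero at the start; "wrist_torque": the same for the moment, N m; "gripper_width": finger opening in m; "grip_force": force on a finger pad.
Only numpy, scipy, OpenCV 4.12 (cv2) and the standard library are available. Lean on these libraries where they do the work, as an engineer would, in place of code of your own. Each camera call takes 0.05 s, during which the arm holds its last target. There are 200 camera calls.

TASK

Lay the red-capped valve in the V nest of the marking station's open slide, red cap towards the blue push plate, and let go. Then push the slide fully home under the head and lower the red-handled lever until its rubber pad presses the valve down firmly and keeps holding it. Push and press gently (never more than about 30 N), and leave the blue-capped valve and everything else on the bench alone.

Things in the scene. Friction and masses are not known exactly. Their poses are not given: they have to be found in the camera images.
- station: Fixed marking station: base plate 290 x 200 x 15 mm, white column at the rear, white head 225 mm long, 120 mm wide, 165 to 240 mm above the bench, overhanging to 95 mm in front of the origin, so a gripper must reach the open nest leaning back to the front. Origin on the bench under the nest's home place; x points to the rear, -x is the front (operator side), z up.
- tray (a joint): The slide (aluminium plate 130 x 100 mm, its top 26 mm above the bench) that carries the nest. Value in m: 0 = fully home against its stop, grows as it is pulled out to the front, 0.11 at most. It moves stiffly (about 3 N) and stays where it is left.
- nest (a point): On the slide: where the centre of a seated valve's block lies, 60 mm above the bench; x to the rear along the V, z up. The nest is two dark steel V blocks, 10 mm long (x), centred 21 mm before and behind this point, at most 31 mm wide (y), their tops 4 mm below the point. The valve's round ends lie in the Vs, its square block hangs in the 32 mm gap between them.
- push_plate (a point): Middle of the front face of the slide's blue upright push plate, 50 mm above the bench; the plate is 90 mm wide (y), 10 mm thick, its top 71 mm above the bench, its front face 80 mm in front of the nest. x points to the rear (push this way).
- lever_bar (a point): Middle of the lever's red handle bar: 18 mm diameter, 50 mm long along the station's y, beside the head. The lever's pivot axis runs along y, 60 mm behind the station's origin and 105 mm above the bench; the bar is 165 mm from it and 99 mm to +y of the origin. When the pad just touches a seated valve the bar is level with the pivot; 15 to 23 mm lower the spring is well pressed.
- pad: Sprung rubber ball of 20 mm diameter under the lever, 60 mm in front of the pivot axis, in the middle plane of the station; origin at its centre. Its spring gives 2 N per mm, 10 mm at most. The bar's lower end stop limits the pad's force to about 17 N. Friction keeps the lever where it is left (3 N at the bar moves it).
- valve: The valve to be loaded: steel, square block 34 x 34 mm (y, z) and 24 mm long (x) with a round end of 22 mm diameter on either side, to x = +36 mm and, with a RED cap of 28 mm diameter and 14 mm length, to x = -44 mm. About 0.3 kg. Origin at the centre of the block; x along the valve, away from the cap. It lies on a flat of its block in the cardboard tray.
- valve_cap (a point): Middle of the outer face of the valve's red cap.
- other_valve: The same kind of valve with a BLUE cap, in the same cardboard tray. To be left alone.
- goods_tray: Shallow cardboard tray, fixed, 180 x 250 mm, walls 22 mm high and 4 mm thick, floor 4 mm thick. Origin at the centre of its underside.
- nut: Loose steel nut, 42 mm across, 18 mm high, on the bench: leave alone.
- elbow: Loose steel elbow fitting, about 60 mm, on the bench: leave alone.
- oil_bottle: Yellow plastic bottle, 50 mm diameter, 130 mm high, on the bench: leave alone.
- spanner: Loose steel spanner lying on the bench: leave alone.
- marker_pen: Loose black marker pen, 120 mm long, lying on the bench: leave alone.
Mind the look-alikes: they are no part of the job. Leave any orange, pink or purple look-alike of the valve alone.

How it is judged:
On the way, in this order (a step that is already met when the one before it is completed fails the run):
1. the red-capped valve lies seated in the nest of the still open slide, cap towards the push plate, let go (distance between valve and nest below 0.006 m and angle between the x axis of valve and the x axis of nest, either way round below 0.1 rad and x of valve_cap in the frame of nest below -0.02 m and contact force between the fingers and valve below 0.05 N and value of joint tray above 0.05 m), for 0.2 s.
2. the slide is fully home with the valve seated in it (value of joint tray below 0.003 m and distance between valve and nest below 0.006 m), for 0.2 s.
3. the lever's pad presses on the valve (contact force between pad and valve above 4 N), for 0.2 s.
At the end, for the whole second after the job is handed in: The slide is home (within 3 mm of its stop), the red-capped valve is seated in the nest (centre within 6 mm of the nest point, within 0.1 rad along it, red cap to the front), and the lever's pad keeps pressing on it with more than 2.5 N, with everything at rest (all of step 2 and angle between the x axis of valve and the x axis of nest, either way round below 0.1 rad and x of valve_cap in the frame of nest below -0.02 m and contact force between pad and valve above 2.5 N and linear speed of valve below 0.02 m/s); the robot touches nothing.
It fails at once if the lever was forced (more than 45 N) (contact force between the arm and lever above 45 N).
It fails at once if the slide was pushed with more than 45 N (contact force between the arm and tray above 45 N).
It fails at once if the blue-capped valve was moved by more than 20 mm (distance of other_valve from where it was at the start of the episode above 0.02 m).
It fails at once if another thing on the bench was moved by more than 20 mm (distance of any of nut, elbow, oil_bottle, spanner, marker_pen from where it was at the start of the episode above 0.02 m).
It also fails if it takes over 72 s, if anything falls off the work surface, if the arm or the gripper's body presses on something with over 40 N, if the wrist force passes 120 N, or if a joint passes its speed limit or range.

## Working session

There is one attempt and no reset: what is moved stays moved. The work goes in short steps, Python scripts to look and compute and a tool call to move; the robot and the scene stay as the last step left them, time stands still between calls to the robot, and variables do not carry over. Pictures are saved under pics/ and viewed, at most 13 in all, crops included, and the job is handed in when it is done.

Besides the shell and the picture viewer there is one more tool, called by a JSON object that holds its "api" and its "payload", one argument or row to a line. carry_out: Moves the arm, as the interface text tells. Its arguments: {"type":"object","properties":{"plan":{"type":"array"},"hand":{"type":"number"}},"required":["plan"]}

```bash
mkdir -p pics; python3 - <<'E'
from rig import *
import cv2,numpy as np
s=arm.sense();print(s['t'],s['position'],s['ee_rot'],arm.hold_point_z,s['wrist_force'])
for c in('side','top'):
    f=grab_frame(c);cv2.imwrite(f'pics/{c}0.png',f[:,:,::-1])
    k=get_calibration(c);print(c,np.round(k['K'],1).tolist(),(-k['R'].T@k['t']).round(3),k['R'].round(3).tolist())
    for n in('valve','other_valve','station','tray','lever_bar','goods_tray','pad','nest','push_plate'):
        print(c,n,[(round(d['confidence'],2),d['bbox']) for d in masks_of(c,n)][:4])
E
```

```text
0.0 [0.15860303 0.62967193 0.20458671] [[-9.69702281e-01  2.44289384e-01 -4.28289540e-04]
 [ 2.44289758e-01  9.69700615e-01 -1.79739901e-03]
 [-2.37728666e-05 -1.84756867e-03 -9.99998293e-01]] 0.0188 [0.55510476 0.23178765 0.41289023]
side [[436.5, 0.0, 279.1], [0.0, 436.5, 213.1], [0.0, 0.0, 1.0]] [-0.163 -0.713  0.761] [[0.708, -0.706, 0.015], [-0.389, -0.408, -0.826], [0.589, 0.579, -0.564]]
side valve [(0.87, [271.2, 252.9, 30.7, 20.7]), (0.75, [287.4, 313.7, 36.0, 28.3]), (0.71, [255.2, 288.0, 17.4, 26.8]), (0.55, [353.4, 263.7, 24.5, 21.6])]
side other_valve [(0.88, [370.4, 298.3, 38.1, 18.5]), (0.39, [177.3, 168.7, 21.5, 11.3])]
side station [(0.95, [236.1, 116.1, 109.7, 111.0])]
side tray [(0.63, [236.4, 187.9, 47.0, 34.6])]
side lever_bar []
side goods_tray [(0.93, [317.1, 252.3, 124.5, 97.4])]
side pad []
side nest [(0.81, [233.9, 190.5, 52.0, 30.5])]
side push_plate [(0.55, [235.2, 192.3, 52.7, 27.9])]
top [[510.7, 0.0, 278.3], [0.0, 510.7, 205.5], [0.0, 0.0, 1.0]] [ 0.44  -0.008  1.235] [[-0.027, -0.999, -0.019], [-0.997, 0.028, -0.074], [0.075, 0.017, -0.997]]
top valve [(0.85, [327.1, 216.5, 16.8, 33.5]), (0.67, [401.8, 170.1, 18.4, 32.8]), (0.67, [405.8, 269.0, 16.9, 36.3]), (0.55, [345.8, 271.4, 34.9, 31.7])]
top other_valve [(0.83, [438.9, 186.7, 23.4, 34.2])]
top station [(0.94, [164.2, 44.1, 127.6, 166.4])]
top tray [(0.64, [207.2, 162.3, 46.2, 46.9])]
top lever_bar [(0.92, [168.1, 88.3, 34.1, 54.8]), (0.7, [439.7, 186.7, 22.2, 35.2])]
top goods_tray [(0.56, [366.4, 147.0, 127.0, 101.3])]
top pad [(0.59, [212.7, 162.0, 46.6, 46.7])]
top nest [(0.9, [210.9, 160.6, 46.6, 51.4])]
top push_plate [(0.65, [209.2, 159.7, 50.6, 48.0])]
```

```bash
python3 - <<'E'
import cv2,numpy as np
a=cv2.imread('pics/top0.png')[30:330,150:520];b=cv2.imread('pics/side0.png')[110:360,160:460]
cv2.imwrite('pics/topc.png',cv2.resize(a,None,fx=2,fy=2,interpolation=3)[:600]);cv2.imwrite('pics/sidec.png',cv2.resize(b,None,fx=2.4,fy=2.4,interpolation=3))
E
```

```text
(no output)
```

View pics/topc.png

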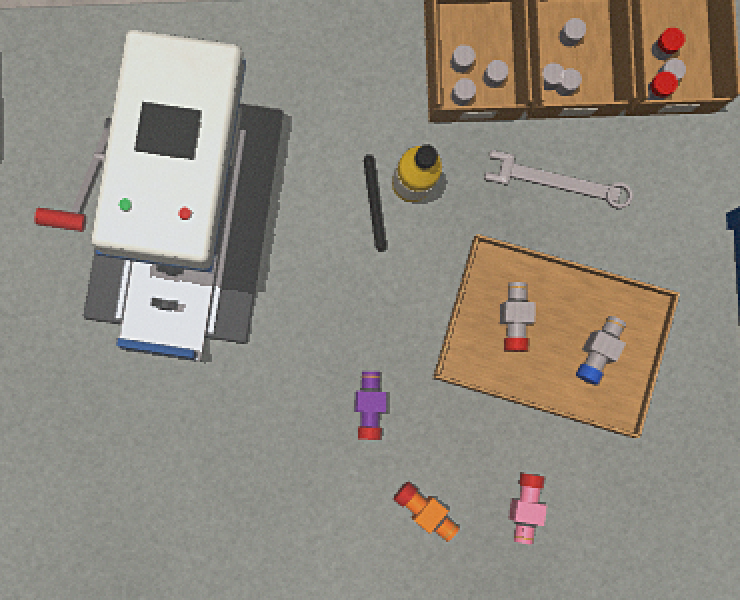

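View pics/sidec.png

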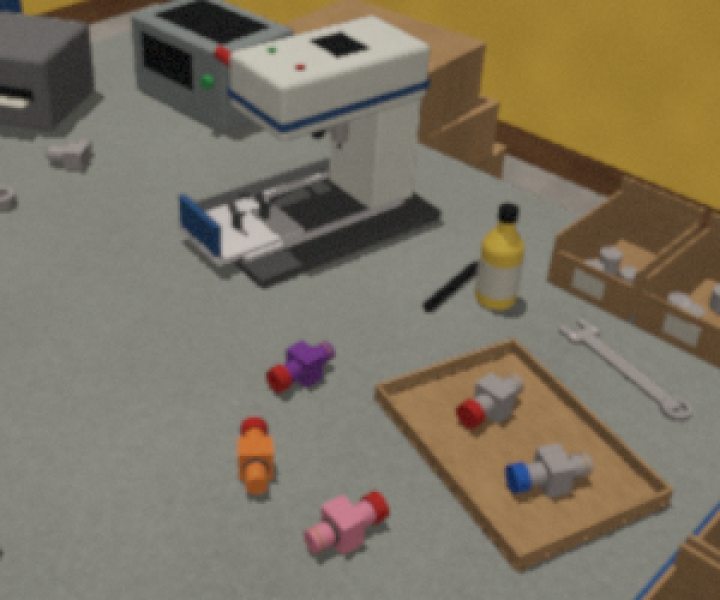

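Candidates (full-image top pixel): the grey valve with red cap is at (408,187), or (364,277) in the side view. The others are the grey valve with blue cap (450,205), purple (335,233), orange (365,287) and pink (414,285). I choose (408,187): grey steel, red cap, in the cardboard tray. The slide is open, its blue plate at (229,204), and the lever bar is up at (180,139). Next I fit the poses by silhouette.

```bash
cat > fit.py <<'E'
from rig import *
import cv2,numpy as np
from scipy.optimize import minimize
CAL={c:get_calibration(c) for c in('side','top')}
S=4
def proj(c,X):
    k=CAL[c];p=(np.asarray(X)@k['R'].T+k['t'])@k['K'].T
    return p[:,:2]/p[:,2:]
def render(c,parts,roi):
    x0,y0,x1,y1=roi;m=np.zeros(((y1-y0)*S,(x1-x0)*S),np.uint8)
    for P in parts:
        q=(proj(c,P)-[x0-.5,y0-.5])*S-.5
        h=cv2.convexHull(np.round(q*16).astype(np.int32).reshape(-1,1,2))
        cv2.fillConvexPoly(m,h,1,shift=4)
    return cv2.resize(m.astype(np.float32),(x1-x0,y1-y0),interpolation=cv2.INTER_AREA)
def box(x0,x1,y0,y1,z0,z1): return np.array([[x,y,z] for x in(x0,x1) for y in(y0,y1) for z in(z0,z1)])
def cyl(x0,x1,r,ax=0):
    a=np.linspace(0,2*np.pi,25);P=np.array([[x,r*np.cos(t),r*np.sin(t)] for x in(x0,x1) for t in a])
    return P if ax==0 else P[:,[1,0,2]]
VALVE=[box(-.012,.012,-.017,.017,-.017,.017),cyl(-.044,.036,.011),cyl(-.044,-.03,.014)]
def rz(a): return np.array([[np.cos(a),-np.sin(a),0],[np.sin(a),np.cos(a),0],[0,0,1]])
def place(parts,x,y,z,a): return [P@rz(a).T+[x,y,z] for P in parts]
def hsv(f): return [v.astype(int) for v in cv2.split(cv2.cvtColor(f,cv2.COLOR_RGB2HSV))]
def big(m):
    n,l,s,_=cv2.connectedComponentsWithStats(m.astype(np.uint8));return (l==1+np.argmax(s[1:,4])).astype(np.float32)
def cut(m,r): return m[r[1]:r[3],r[0]:r[2]]
def fit(cost,p0,step):
    p0=np.array(p0,float)
    for _ in range(2):
        sx=np.vstack([p0]+[p0+np.eye(len(p0))[i]*step[i] for i in range(len(p0))])
        r=minimize(cost,p0,method='Nelder-Mead',options=dict(initial_simplex=sx,maxiter=500,xatol=1e-4,fatol=1e-2));p0=r.x
    return r.x,r.fun
def ray(c,u,v,z):
    k=CAL[c];o=-k['R'].T@k['t'];d=k['R'].T@np.linalg.inv(k['K'])@[u,v,1];return o+d*(z-o[2])/d[2]
E
cat > m1.py <<'E'
from fit import *
F={c:cv2.imread(f'pics/{c}0.png')[:,:,::-1].copy() for c in CAL}
R={'top':(392,162,428,212),'side':(345,260,382,292)};M={}
for c in R:
    h,s,v=hsv(F[c]);red=((h<8)|(h>172))&(s>120);M[c]=big(cut(red|((s<45)&(v>60)),R[c]));print(c,M[c].sum())
g=ray('top',408,187,.021)
cost=lambda p:sum(np.abs(render(c,place(VALVE,*p),R[c])-M[c]).sum() for c in R)
p,f=fit(cost,[g[0],g[1],.021,0],[.006,.006,.006,.1]);print('valve',p.round(4),f)
out=[]
def ov(c,parts,r,M):
    im=cut(F[c],r).copy();e=cv2.resize(im,None,fx=5,fy=5,interpolation=0)
    for m,col in((cv2.resize((render(c,parts,r)>.5).astype(np.uint8),None,fx=5,fy=5,interpolation=0),(0,255,0)),(cv2.resize((M>.5).astype(np.uint8),None,fx=5,fy=5,interpolation=0),(255,255,0))):
        cs,_=cv2.findContours(m,0,1);cv2.drawContours(e,cs,-1,col,1)
    out.append(e)
for c in R: ov(c,place(VALVE,*p),R[c],M[c])
# station: x,y,yaw,tray
RH=(190,36,278,162);RP={'top':(203,192,255,215),'side':(230,184,258,220)}
h,s,v=hsv(F['top']);m=big(cut((v>170)&(s<40),(RH[0],RH[1],RH[2],158)));
hh=cv2.convexHull(cv2.findNonZero(m.astype(np.uint8)));MH=np.zeros((RH[3]-RH[1],RH[2]-RH[0]),np.uint8);cv2.fillConvexPoly(MH,hh,1)
MP={}
for c in RP:
    h,s,v=hsv(F[c]);MP[c]=big(cut((h>100)&(h<125)&(s>110),RP[c]));print(c,MP[c].sum())
HT=[box(-.095,.130,-.06,.06,.19,.24)]
def plate(t): return [box(-.08-t,-.07-t,-.045,.045,.029,.071)]
g=ray('top',229,204,.06)
def cs(p):
    x,y,a,t=p
    return .3*np.abs(render('top',place(HT,x,y,0,a),RH)-MH).sum()+sum(np.abs(render(c,place(plate(t),x,y,0,a),RP[c])-MP[c]).sum() for c in RP)
q,f=fit(cs,[g[0]+.18,g[1],-.12,.1],[.01,.01,.05,.01]);print('station',q.round(4),f)
x,y,a,t=q
print('nest',(np.array([x,y,.06])+rz(a)@[-t,0,0]).round(4))
ov('top',place(HT,x,y,0,a),RH,MH)
for c in RP: ov(c,place(plate(t),x,y,0,a),RP[c],MP[c])
RB={'top':(163,130,198,150),'side':(240,120,262,145)};MB={}
for c in RB:
    h,s,v=hsv(F[c]);MB[c]=big(cut(((h<8)|(h>172))&(s>110),RB[c]));print(c,MB[c].sum())
def bar(w):
    P=cyl(.074,.124,.009,1);return [P+[.06-.165*np.cos(w),0,.105+.165*np.sin(w)]]
b,f=fit(lambda p:np.abs(render('top',place(bar(p[0]),x,y,0,a),RB['top'])-MB['top']).sum(),[.7],[.3]);print('lever',b,f)
for c in RB: ov(c,place(bar(b[0]),x,y,0,a),RB[c],MB[c])
W=np.full((600,800,3),40,np.uint8);px=py=0
out=[cv2.resize(o,None,fx=.6,fy=.6) if o.shape[0]>300 else o for o in out];rowh=0
for o in out:
    if px+o.shape[1]>800: px=0;py+=rowh;rowh=0
    hh,ww=min(o.shape[0],600-py),o.shape[1];W[py:py+hh,px:px+ww]=o[:hh];px+=ww+4;rowh=max(rowh,hh+4)
cv2.imwrite('pics/fit0.png',W[:,:,::-1])
E
python3 m1.py
```

```text
top 375.0
side 345.0
valve [ 0.5689 -0.2961  0.0221 -0.0422] 149.6875
top 142.0
side 193.0
station [ 0.7144  0.0965 -0.1981  0.1056] 381.21875
nest [0.611  0.1173 0.06  ]
top 203.0
side 35.0
lever [1.] 203.0
```

View pics/fit0.png

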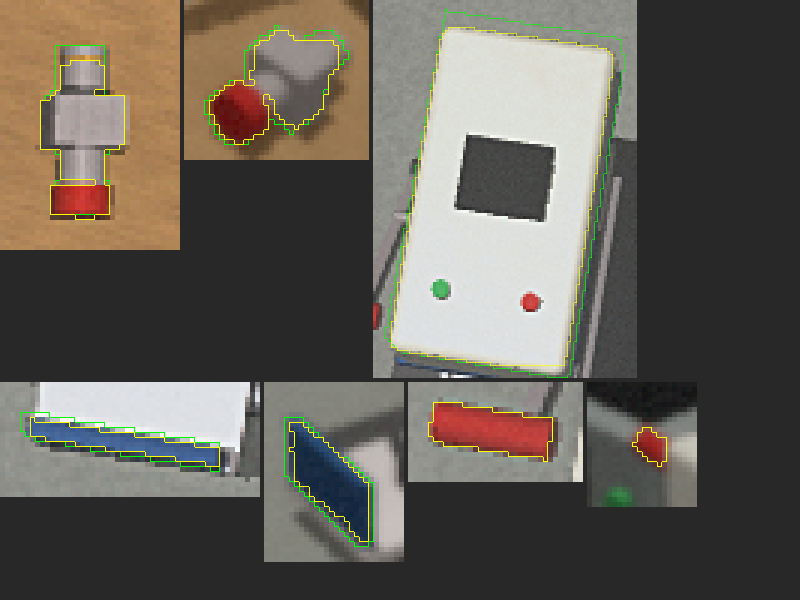

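```bash
cat > mv.py <<'E'
import sys,numpy as np
from rig import arm
from scipy.spatial.transform import Rotation as T
def to(p,yaw,tilt_deg):
    s=arm.sense();R0=np.array([[-1,0,0],[0,1,0],[0,0,-1.]])
    Rt=(T.from_euler('z',yaw)*T.from_euler('y',-np.radians(tilt_deg))).as_matrix()@R0
    rv=T.from_matrix(Rt@np.array(s['ee_rot']).T).as_rotvec()
    print('shift',((np.array(p)-s['position'])/.3).round(4).tolist(),'turn',(rv/(np.pi/2)).round(4).tolist(),'t',s['t'],'pos',np.round(s['position'],4),'F',np.round(s['wrist_force'],2))
if __name__=='__main__': a=[float(v) for v in sys.argv[1:]];to(a[:3],a[3],a[4])
E
cat >> m1.py <<'E'
print([(w,round(float(sum(np.abs(render(c,place(bar(w),x,y,0,a),RB[c])-MB[c]).sum() for c in ['top'])),1)) for w in np.arange(.1,1.4,.1).round(2)])
for w in (.3,.5,.7): print(w,proj('top',place([np.array([[.06-.165*np.cos(w),.099,.105+.165*np.sin(w)]])],x,y,0,a)[0]), 'bar seen',np.argwhere(MB['top']).mean(0)[::-1]+RB['top'][:2])
E
python3 m1.py | tail -4; python3 mv.py .5743 -.2963 .12 -.042 30
```

```text
[(np.float64(0.1), 203.0), (np.float64(0.2), 203.0), (np.float64(0.3), 214.8), (np.float64(0.4), 302.2), (np.float64(0.5), 287.1), (np.float64(0.6), 47.7), (np.float64(0.7), 261.7), (np.float64(0.8), 262.1), (np.float64(0.9), 203.0), (np.float64(1.0), 203.0), (np.float64(1.1), 203.0), (np.float64(1.2), 203.0), (np.float64(1.3), 203.0)]
0.3 [[182.7134673  153.82675901]] bar seen [179.08374384 139.16256158]
0.5 [[180.85240443 145.29188305]] bar seen [179.08374384 139.16256158]
0.7 [[179.73595208 133.84257064]] bar seen [179.08374384 139.16256158]
shift [1.3852, -3.0888, -0.285] turn [-0.0481, -0.3305, 0.1274] t 1.0 pos [0.1588 0.6303 0.2055] F [-0.64 -0.04 -0.12]
```

{"api": "carry_out", "payload": {
  "plan": [
    [[0.667, -1, 0.167], [0, 0, 0]],
    [[0.667, -1, 0.167], [0, 0, 0]],
    [[0.667, -1, 0.167], [0, 0, 0]],
    [[0.667, -1, 0.167], [0, 0, 0]],
    [[0.667, -1, 0.167], [0, 0, 0]],
    [[0.667, -1, 0.167], [0, 0, 0]],
    [[0.667, -1, 0.167], [0, 0, 0]],
    [[0.667, -1, 0.167], [0, 0, 0]]
  ],
  "hand": 0.25
}}

```text
t: 1.8
position: [0.3624, 0.3253, 0.2566]
ee_rot: [[-0.968, 0.252, 0.003], [0.252, 0.968, -0.001], [-0.003, -0.001, -1.0]]
wrist_force: [0.1, 0.4, -0.3]
gripper_width: 0.0707
grip_force: 0.0
```

{"api": "carry_out", "payload": {
  "plan": [
    [[0.167, -1, 0], [0, 0, 0]],
    [[0.167, -1, 0], [0, 0, 0]],
    [[0.167, -1, 0], [0, 0, 0]],
    [[0.167, -1, 0], [0, 0, 0]],
    [[0.167, -1, 0], [0, 0, 0]],
    [[0.167, -1, 0], [0, 0, 0]],
    [[0.167, -1, 0], [0, 0, 0]],
    [[0.167, -1, 0], [0, 0, 0]]
  ]
}}

```text
t: 2.6
position: [0.4092, 0.0298, 0.2557]
ee_rot: [[-0.969, 0.247, 0.0], [0.247, 0.969, 0.0], [-0.0, 0.0, -1.0]]
wrist_force: [0.2, 1.1, -0.6]
gripper_width: 0.0705
grip_force: 0.0
```

{"api": "carry_out", "payload": {
  "plan": [
    [[0.3, -1, 0], [0, 0, 0]],
    [[0.3, -1, 0], [0, 0, 0]],
    [[0.3, -1, 0], [0, 0, 0]],
    [[0.3, -1, 0], [0, 0, 0]],
    [[0.3, -1, 0], [0, 0, 0]],
    [[0.3, -1, 0], [0, 0, 0]],
    [[0.3, -1, 0], [0, 0, 0]],
    [[0.3, -1, 0], [0, 0, 0]]
  ]
}}

```text
t: 3.4
position: [0.5, -0.2695, 0.2548]
ee_rot: [[-0.97, 0.245, -0.001], [0.245, 0.97, 0.0], [0.001, 0.0, -1.0]]
wrist_force: [-0.9, -0.2, 0.2]
gripper_width: 0.0704
grip_force: 0.0
```

```bash
python3 mv.py .5743 -.2963 .12 -.042 30; python3 -c "
from rig import arm;s=arm.sense();print(s['ee_rot'],s['q'],s['gripper_width'])"
```

```text
shift [0.2477, -0.0895, -0.4494] turn [-0.0483, -0.3308, 0.1275] t 3.4 pos [ 0.5    -0.2695  0.2548] F [-0.87 -0.23  0.18]
[[-9.69635617e-01  2.44553652e-01 -5.30364606e-04]
 [ 2.44553491e-01  9.69635739e-01  3.50839529e-04]
 [ 6.00059565e-04  2.10483987e-04 -9.99999798e-01]] [ 0.24392111  0.47116983  0.30400278  1.69378855 -0.16203147  1.00199583
  1.92814924] 0.07039135723004385
```

{"api": "carry_out", "payload": {
  "plan": [
    [[0.248, -0.09, -0.449], [-0.048, -0.331, 0.1275]],
    [[0.248, -0.09, -0.449], [-0.048, -0.331, 0.1275]],
    [[0.248, -0.09, -0.449], [-0.048, -0.331, 0.1275]],
    [[0.248, -0.09, -0.449], [-0.048, -0.331, 0.1275]],
    [[0.248, -0.09, -0.449], [-0.048, -0.331, 0.1275]],
    [[0.248, -0.09, -0.449], [-0.048, -0.331, 0.1275]],
    [[0.248, -0.09, -0.449], [-0.048, -0.331, 0.1275]],
    [[0.248, -0.09, -0.449], [-0.048, -0.331, 0.1275]]
  ]
}}

```text
t: 4.2
position: [0.5831, -0.3054, 0.1424]
ee_rot: [[-0.885, 0.035, 0.464], [0.042, 0.999, 0.006], [-0.464, 0.025, -0.886]]
wrist_force: [0.5, -0.4, 1.0]
gripper_width: 0.0704
grip_force: 0.0
```

```bash
python3 mv.py .5743 -.2963 .0125 -.042 30;python3 - <<'E'
from fit import *
a=grab_frame('top');b=grab_frame('side')
r=cv2.resize(cut(a,(370,130,470,230)),None,fx=4,fy=4,interpolation=2);l=cv2.resize(cut(b,(310,200,410,300)),None,fx=4,fy=4,interpolation=2)
cv2.imwrite('pics/pre.png',np.hstack([r,l])[:,:,::-1])
E
```

```text
shift [-0.0292, 0.0302, -0.4332] turn [-0.0169, -0.0256, -0.0048] t 4.2 pos [ 0.5831 -0.3054  0.1424] F [ 0.48 -0.41  0.96]
```

View pics/pre.png

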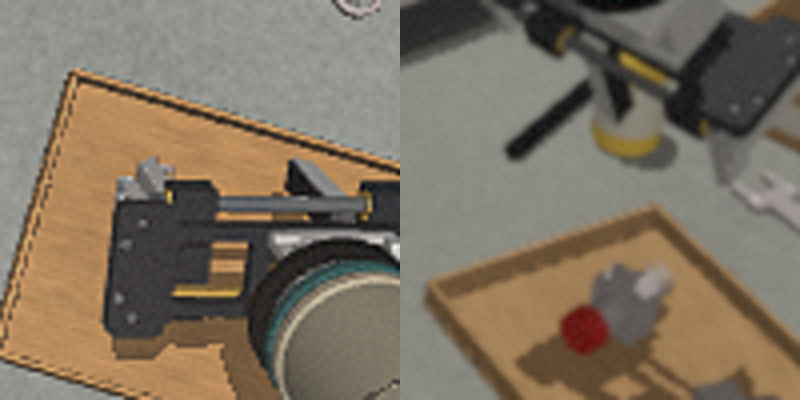

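```bash
python3 mv.py .5743 -.2963 .06 -.042 30;python3 - <<'E'
from fit import *
s=arm.sense();R=np.array(s['ee_rot']);p=np.array(s['position'])
for o in(-.035,.035,-.045,.045): print(o,(proj('top',[p+R@[0,o,-.019]])[0]-[370,130])*4)
print(s['gripper_width'],s['joint_velocities'])
E
```

```text
shift [-0.0325, 0.0251, -0.2766] turn [-0.0166, -0.0253, -0.0072] t 4.3 pos [ 0.584  -0.3038  0.143 ] F [-1.1   0.6  -0.12]
-0.035 [292.77263887 182.2587352 ]
0.035 [160.22714573 181.62092098]
-0.045 [311.700297   182.34981584]
0.045 [141.28465969 181.52976898]
0.0706286404070043 [-0.0149614  -0.00300062  0.00221148 -0.00657946  0.00139122  0.00118184
  0.00422805]
```

{"api": "carry_out", "payload": {
  "plan": [
    [[-0.0325, 0.025, -0.277], [-0.0166, -0.0253, -0.007]],
    [[-0.0325, 0.025, -0.277], [-0.0166, -0.0253, -0.007]],
    [[-0.0325, 0.025, -0.277], [-0.0166, -0.0253, -0.007]],
    [[-0.0325, 0.025, -0.277], [-0.0166, -0.0253, -0.007]],
    [[-0.0325, 0.025, -0.277], [-0.0166, -0.0253, -0.007]],
    [[-0.0325, 0.025, -0.277], [-0.0166, -0.0253, -0.007]],
    [[-0.0325, 0.025, -0.277], [-0.0166, -0.0253, -0.007]],
    [[-0.0325, 0.025, -0.277], [-0.0166, -0.0253, -0.007]]
  ]
}}

```text
t: 5.1
position: [0.5947, -0.3202, 0.0966]
ee_rot: [[-0.9, 0.031, 0.435], [0.046, 0.999, 0.024], [-0.433, 0.041, -0.9]]
wrist_force: [-0.0, 0.6, -0.1]
gripper_width: 0.0702
grip_force: 0.0
```

```bash
python3 mv.py .5743 -.2963 .0125 -.042 30
```

```text
shift [-0.0681, 0.0796, -0.2802] turn [-0.0281, -0.0468, -0.008] t 5.1 pos [ 0.5947 -0.3202  0.0966] F [-0.03  0.56 -0.07]
```

```bash
python3 -c "
from rig import arm;import numpy as np;s=arm.sense();print(np.round(s['q'],3))"
```

```text
[ 0.696  0.691 -0.146  1.939 -0.856  0.233  2.941]
```

```bash
cat > kin.py <<'E'
import numpy as np
from scipy.optimize import least_squares
from scipy.spatial.transform import Rotation as T
import itertools
LO=np.array([-3.06,-.37,-1.25,.18,-1.1,.23,-2.94]);HI=np.array([3.06,2.12,1.32,2.47,4.24,1.98,2.94])
def fk(q,L,sg):
    R=np.eye(3);p=np.array([0,0,L[0]])
    rz=lambda a:T.from_euler('z',a).as_matrix();ry=lambda a:T.from_euler('y',a).as_matrix()
    R=rz(sg[0]*q[0])@ry(q[1])@rz(sg[1]*q[2]);p=p+R@[L[4],0,L[1]]
    R=R@ry(q[3]);p=p+R@[L[5],0,0]
    R=R@rz(sg[2]*q[4]);p=p+R@[0,0,L[2]]
    R=R@ry(q[5]);p=p+R@[L[6],0,0]
    R=R@rz(sg[3]*q[6]+L[7]);p=p+R@[0,0,L[3]]
    return p,R
E
cat > kfit.py <<'E'
from kin import *
from rig import arm
s=arm.sense()
D=[([-1.39,.628,.038,1.517,-.027,.996,-.02],[.1586,.6297,.2046],np.array([[-.9697,.2443,-.0004],[.2443,.9697,-.0018],[0,-.0018,-1]])),
([.24392,.47117,.304,1.69379,-.16203,1.002,1.92815],[.5,-.2695,.2548],np.array([[-.96964,.24455,-.0005],[.24455,.96964,.00035],[.0006,.0002,-1]])),
(s['q'],s['position'],np.array(s['ee_rot']))]
best=None
for sg in itertools.product((1,-1),repeat=4):
  for o in(0,np.pi/2,np.pi,-np.pi/2):
    def res(L): return np.concatenate([np.r_[fk(q,L,sg)[0]-p,(fk(q,L,sg)[1]-R).ravel()*.3] for q,p,R in D])
    r=least_squares(res,[.33,.4,.4,.2,0,0,0,o])
    if best is None or r.cost<best[0]: best=(r.cost,sg,r.x,r.fun)
print(best[0],best[1],best[2].round(4),np.abs(best[3]).max());np.savez('kin.npz',L=best[2],sg=best[1])
E
cat > ik.py <<'E'
from kin import *
k=np.load('kin.npz');L,sg=k['L'],k['sg']
def goal(yaw,tilt,flip):
    R0=np.diag([-1,1,-1.])
    return (T.from_euler('z',yaw)*T.from_euler('y',-np.radians(tilt))).as_matrix()@R0@(np.diag([-1,-1,1.]) if flip else np.eye(3))
def ik(p,R,n=25):
    out=[];g=np.random.default_rng(0);mid=(LO+HI)/2
    for i in range(n):
        def f(q):
            a,b=fk(q,L,sg);return np.r_[(a-p)*5,(b-R).ravel()*1.5,1e-3*(q-mid)/(HI-LO)]
        r=least_squares(f,LO+(HI-LO)*g.random(7),bounds=(LO,HI))
        if np.linalg.norm(r.fun[:12])<5e-3: out.append((np.min(np.minimum(r.x-LO,HI-r.x)),r.x))
    return sorted(out,key=lambda t:-t[0])
if __name__=='__main__':
    for nm,p,y in(('pick',[.5743,-.2963,.0125],-.042),('pre',[.5743,-.2963,.12],-.042),('place',[.61,.117,.05],-.198),('up',[.59,.12,.15],-.198),('bar',[.63,.215,.1],-.198)):
        for fl in(0,1):
            o=ik(np.array(p),goal(y,30,fl));print(nm,fl,len(o),[(round(m,2),q.round(2).tolist()) for m,q in o[:2]])
E
python3 kfit.py && python3 ik.py
```

```text
0.0005488173451435859 (-1, -1, -1, -1) [ 0.4454  0.4241  0.3742  0.4074  0.0032 -0.0393 -0.0555  1.571 ] 0.026633756088988936
pick 0 14 [(np.float64(0.18), [1.43, 1.22, -0.91, 1.97, 1.96, 0.41, 0.72]), (np.float64(0.18), [1.43, 1.22, -0.91, 1.97, 1.96, 0.41, 0.72])]
pick 1 17 [(np.float64(0.22), [1.5, 1.31, -1.03, 1.98, 1.96, 0.54, -2.33]), (np.float64(0.22), [1.5, 1.31, -1.03, 1.98, 1.96, 0.54, -2.33])]
pre 0 9 [(np.float64(0.14), [1.53, 1.06, -1.11, 2.04, 1.6, 0.49, 0.98]), (np.float64(0.14), [1.53, 1.06, -1.11, 2.04, 1.6, 0.49, 0.98])]
pre 1 6 [(np.float64(0.13), [1.54, 1.07, -1.12, 2.04, 1.6, 0.5, -2.16]), (np.float64(0.13), [1.54, 1.07, -1.12, 2.04, 1.6, 0.5, -2.16])]
place 0 13 [(np.float64(0.38), [0.25, 0.85, -0.65, 2.09, 1.95, 0.66, -0.56]), (np.float64(0.38), [0.25, 0.85, -0.65, 2.09, 1.95, 0.66, -0.56])]
place 1 10 [(np.float64(0.34), [0.16, 0.8, -0.52, 2.09, 1.95, 0.57, 2.53]), (np.float64(0.34), [0.16, 0.8, -0.52, 2.09, 1.95, 0.57, 2.53])]
up 0 11 [(np.float64(0.3), [0.32, 0.59, -0.73, 2.17, 1.62, 0.59, -0.33]), (np.float64(0.3), [0.32, 0.59, -0.73, 2.17, 1.62, 0.59, -0.33])]
up 1 7 [(np.float64(0.13), [0.3, 0.58, -0.71, 2.17, 1.62, 0.57, 2.81]), (np.float64(0.13), [0.3, 0.58, -0.71, 2.17, 1.62, 0.57, 2.81])]
bar 0 10 [(np.float64(0.45), [0.03, 0.78, -0.63, 1.96, 1.62, 0.68, -0.41]), (np.float64(0.45), [0.03, 0.78, -0.63, 1.96, 1.62, 0.68, -0.41])]
bar 1 8 [(np.float64(0.21), [0.02, 0.78, -0.62, 1.96, 1.61, 0.68, 2.73]), (np.float64(0.21), [0.02, 0.78, -0.62, 1.96, 1.61, 0.68, 2.73])]
```

```bash
cat > log.py <<'E'
from rig import arm
import json,numpy as np
s=arm.sense();open('log.txt','a').write(json.dumps([list(map(float,s['q'])),list(map(float,s['position'])),np.array(s['ee_rot']).tolist()])+'\n');print(np.round(s['q'],3),np.round(s['position'],4),s['t'])
E
python3 log.py; python3 mv.py .52 -.27 .25 -.2 0
```

```text
[ 0.696  0.691 -0.146  1.939 -0.856  0.233  2.941] [ 0.5947 -0.3202  0.0966] 5.1
shift [-0.2491, 0.1673, 0.5114] turn [0.0071, 0.2869, -0.0999] t 5.1 pos [ 0.5947 -0.3202  0.0966] F [-0.03  0.56 -0.07]
```

{"api": "carry_out", "payload": {
  "plan": [
    [[-0.25, 0.167, 0.511], [0.007, 0.287, -0.1]],
    [[-0.25, 0.167, 0.511], [0.007, 0.287, -0.1]],
    [[-0.25, 0.167, 0.511], [0.007, 0.287, -0.1]],
    [[-0.25, 0.167, 0.511], [0.007, 0.287, -0.1]],
    [[-0.25, 0.167, 0.511], [0.007, 0.287, -0.1]],
    [[-0.25, 0.167, 0.511], [0.007, 0.287, -0.1]],
    [[-0.25, 0.167, 0.511], [0.007, 0.287, -0.1]],
    [[-0.25, 0.167, 0.511], [0.007, 0.287, -0.1]]
  ]
}}

```text
t: 5.9
position: [0.5188, -0.2698, 0.2481]
ee_rot: [[-0.98, 0.2, -0.002], [0.2, 0.98, 0.002], [0.002, 0.001, -1.0]]
wrist_force: [0.2, -0.2, 0.2]
gripper_width: 0.0702
grip_force: 0.0
```

```bash
python3 log.py
```

```text
[ 0.041  0.557  0.63   1.661 -0.369  1.047  2.156] [ 0.5188 -0.2698  0.2481] 5.9
```

{"api": "carry_out", "payload": {
  "plan": [
    [[0, 0, 0], [0, 0, -0.7]],
    [[0, 0, 0], [0, 0, -0.7]],
    [[0, 0, 0], [0, 0, -0.7]],
    [[0, 0, 0], [0, 0, -0.7]],
    [[0, 0, 0], [0, 0, -0.7]],
    [[0, 0, 0], [0, 0, -0.7]],
    [[0, 0, 0], [0, 0, -0.7]],
    [[0, 0, 0], [0, 0, -0.7]]
  ]
}}

```text
t: 6.7
position: [0.5186, -0.2704, 0.2474]
ee_rot: [[-0.262, 0.965, -0.003], [0.965, 0.262, 0.002], [0.002, -0.002, -1.0]]
wrist_force: [-0.6, 0.0, 0.4]
gripper_width: 0.0702
grip_force: 0.0
```

```bash
python3 log.py
```

```text
[-0.114  0.653  0.94   1.665 -0.574  1.127  1.25 ] [ 0.5186 -0.2704  0.2474] 6.7
```

{"api": "carry_out", "payload": {
  "plan": [
    [[0, 0, 0], [0, 0, -0.7]],
    [[0, 0, 0], [0, 0, -0.7]],
    [[0, 0, 0], [0, 0, -0.7]],
    [[0, 0, 0], [0, 0, -0.7]],
    [[0, 0, 0], [0, 0, -0.7]],
    [[0, 0, 0], [0, 0, -0.7]],
    [[0, 0, 0], [0, 0, -0.7]],
    [[0, 0, 0], [0, 0, -0.7]]
  ]
}}

```text
t: 7.5
position: [0.5186, -0.2706, 0.2473]
ee_rot: [[0.741, 0.671, -0.002], [0.671, -0.741, 0.001], [-0.001, -0.002, -1.0]]
wrist_force: [0.4, -0.4, 0.2]
gripper_width: 0.0706
grip_force: 0.0
```

```bash
python3 log.py; cat > kfit.py <<'E'
from kin import *
import json
D=[json.loads(l) for l in open('log.txt')]+[([-1.39,.628,.038,1.517,-.027,.996,-.02],[.1586,.6297,.2046],[[-.9697,.2443,-.0004],[.2443,.9697,-.0018],[0,-.0018,-1]]),
([.24392,.47117,.304,1.69379,-.16203,1.002,1.92815],[.5,-.2695,.2548],[[-.96964,.24455,-.0005],[.24455,.96964,.00035],[.0006,.0002,-1]])]
best=None
for sg in itertools.product((1,-1),repeat=4):
  for o in(0,np.pi/2,np.pi,-np.pi/2):
    def ro(L): return np.concatenate([(fk(q,L,sg)[1]-np.array(R)).ravel() for q,p,R in D])
    r=least_squares(lambda o_:ro(np.r_[np.zeros(7),o_]),[o])
    if best is None or r.cost<best[0]: best=(r.cost,sg,r.x[0])
print(best)
c,sg,o=best
r=least_squares(lambda L:np.concatenate([fk(q,np.r_[L,o],sg)[0]-p for q,p,R in D]),[.33,.4,.4,.2,0,0,0])
print(r.x.round(4),np.abs(r.fun).max());np.savez('kin.npz',L=np.r_[r.x,o],sg=sg)
E
python3 kfit.py
```

```text
[-0.214  0.791  1.228  1.668 -0.779  1.261  0.346] [ 0.5186 -0.2706  0.2473] 7.5
(np.float64(8.928080401538468e-06), (-1, -1, -1, -1), np.float64(1.5708947595589156))
[ 0.3258  0.4813  0.3367  0.3335  0.0414 -0.0401 -0.0231] 0.027834017590795124
```

```bash
python3 - <<'E'
s=open('kin.py').read()
s=s.replace("R@[L[4],0,L[1]]","R@[L[4],L[8],L[1]]").replace("R@[L[5],0,0]","R@[L[5],L[9],0]").replace("R@[L[6],0,0]","R@[L[6],L[10],0]").replace("R@[0,0,L[2]]","R@[L[11],0,L[2]]")
s=s.replace("@rz(sg[1]*q[2]);p=p","@rz(sg[1]*q[2]);p=p+rz(sg[0]*q[0])@[L[12],L[13],0];p=p")
open('kin.py','w').write(s)
k=open('kfit.py').read()
k=k.replace("np.zeros(7),o_]","np.zeros(7),o_,np.zeros(6)]").replace("np.r_[L,o]","np.r_[L[:7],o,L[7:]]").replace(".2,0,0,0]",".2]+[0]*9").replace("np.r_[r.x,o]","np.r_[r.x[:7],o,r.x[7:]]").replace("-p for q,p,R in D])","-p for q,p,R in D]+[L[4:]*1e-3])")
open('kfit.py','w').write(k)
E
python3 kfit.py && python3 ik.py
```

```text
(np.float64(8.928080401538468e-06), (-1, -1, -1, -1), np.float64(1.5708947595589156))
[ 3.319e-01  5.575e-01  3.742e-01  3.705e-01  9.700e-03 -8.000e-04
  1.900e-03 -7.900e-03 -7.900e-03 -8.000e-04  1.000e-04  3.000e-04
 -1.160e-02] 0.0001726096383012632
pick 0 12 [(np.float64(0.27), [1.15, 1.04, -0.92, 2.12, 2.12, 0.5, 0.2]), (np.float64(0.27), [1.15, 1.04, -0.92, 2.12, 2.12, 0.5, 0.2])]
pick 1 15 [(np.float64(0.15), [1.24, 1.15, -1.1, 2.12, 2.0, 0.67, -2.76]), (np.float64(0.15), [1.24, 1.15, -1.1, 2.12, 2.0, 0.67, -2.76])]
pre 0 7 [(np.float64(0.15), [1.25, 0.88, -1.1, 2.09, 1.61, 0.5, 0.61]), (np.float64(0.15), [1.25, 0.88, -1.1, 2.09, 1.61, 0.5, 0.61])]
pre 1 8 [(np.float64(0.11), [1.27, 0.91, -1.14, 2.09, 1.61, 0.55, -2.52]), (np.float64(0.11), [1.27, 0.91, -1.14, 2.09, 1.61, 0.55, -2.52])]
place 0 16 [(np.float64(0.27), [0.01, 0.82, -0.63, 2.2, 1.93, 0.76, -0.82]), (np.float64(0.27), [0.01, 0.82, -0.63, 2.2, 1.93, 0.76, -0.82])]
place 1 10 [(np.float64(0.26), [-0.1, 0.78, -0.46, 2.21, 1.98, 0.65, 2.23]), (np.float64(0.26), [-0.1, 0.78, -0.46, 2.21, 1.98, 0.65, 2.23])]
up 0 12 [(np.float64(0.27), [0.03, 0.59, -0.67, 2.2, 1.6, 0.67, -0.55]), (np.float64(0.27), [0.03, 0.59, -0.67, 2.2, 1.6, 0.67, -0.55])]
up 1 5 [(np.float64(0.27), [0.01, 0.58, -0.63, 2.2, 1.6, 0.64, 2.59]), (np.float64(0.27), [0.01, 0.58, -0.63, 2.2, 1.6, 0.64, 2.59])]
bar 0 9 [(np.float64(0.45), [-0.18, 0.75, -0.6, 2.02, 1.58, 0.74, -0.59]), (np.float64(0.45), [-0.18, 0.75, -0.6, 2.02, 1.58, 0.74, -0.59])]
bar 1 7 [(np.float64(0.39), [-0.19, 0.74, -0.58, 2.03, 1.58, 0.73, 2.55]), (np.float64(0.39), [-0.19, 0.74, -0.58, 2.03, 1.58, 0.73, 2.55])]
```

```bash
cat > sim.py <<'E'
from ik import *
def err(q,p,R):
    a,b=fk(q,L,sg);return np.r_[p-a,T.from_matrix(R@b.T).as_rotvec()]
def jac(q):
    J=np.zeros((6,7));a,b=fk(q,L,sg)
    for i in range(7):
        d=q.copy();d[i]+=1e-5;a2,b2=fk(d,L,sg);J[:,i]=np.r_[(a2-a)/1e-5,T.from_matrix(b2@b.T).as_rotvec()/1e-5]
    return J
def go(q,p,R,rows=8,lam=0.02,ctr=None,kc=0.0):
    """cartesian steps as the controller takes them (50mm, 8.59deg per row), min-norm with clipping"""
    q=np.array(q,float);tp,tR=fk(q,L,sg)
    for r in range(rows):
        d=p-tp;n=np.linalg.norm(d);tp=tp+d*min(1,.05/max(n,1e-9))
        w=T.from_matrix(R@tR.T).as_rotvec();m=np.linalg.norm(w);tR=T.from_rotvec(w*min(1,.15/max(m,1e-9))).as_matrix()@tR
        for _ in range(6):
            e=err(q,tp,tR);free=np.ones(7,bool)
            for _ in range(3):
                J=jac(q)[:,free];dq=np.zeros(7);Ji=J.T@np.linalg.inv(J@J.T+lam**2*np.eye(6));dq[free]=Ji@e
                if kc: dq[free]+=(np.eye(free.sum())-Ji@J)@(kc*(ctr-q)[free])
                bad=((q+dq<LO)|(q+dq>HI))&free
                if not bad.any(): break
                free&=~bad
            q=np.clip(q+dq,LO,HI)
    return q
if __name__=='__main__':
    import json
    D=[json.loads(l) for l in open('log.txt')]
    mid=(LO+HI)/2
    for kc in(0,.02,.1):
        print(kc)
        for a,b in((D[0],D[1]),(D[1],D[2]),(D[2],D[3])): print(np.array(b[0]).round(3),go(a[0],np.array(b[1]),np.array(b[2]),ctr=mid,kc=kc).round(3))
        q=[-1.39,.628,.038,1.517,-.027,.996,-.02];R=fk(q,L,sg)[1]
        for p in([.3586,.3297,.2547],[.409,.03,.2547],[.5,-.2695,.2548]): q=go(q,np.array(p),R,ctr=mid,kc=kc)
        print([.24392,.47117,.304,1.69379,-.16203,1.002,1.92815],q.round(3))
E
python3 sim.py
```

```text
0
[ 0.041  0.557  0.63   1.661 -0.369  1.047  2.156] [ 0.021  0.566  0.665  1.661 -0.39   1.054  2.177]
[-0.114  0.653  0.94   1.665 -0.574  1.127  1.25 ] [-0.114  0.653  0.941  1.665 -0.574  1.128  1.251]
[-0.214  0.791  1.228  1.668 -0.779  1.261  0.346] [-0.215  0.794  1.233  1.669 -0.783  1.264  0.35 ]
[0.24392, 0.47117, 0.304, 1.69379, -0.16203, 1.002, 1.92815] [ 0.249  0.47   0.297  1.694 -0.159  1.001  1.926]
0.02
[ 0.041  0.557  0.63   1.661 -0.369  1.047  2.156] [ 0.585  0.498 -0.237  1.644  0.131  1.018  1.676]
[-0.114  0.653  0.94   1.665 -0.574  1.127  1.25 ] [ 0.39   0.492  0.065  1.65  -0.037  1.004  0.732]
[-0.214  0.791  1.228  1.668 -0.779  1.261  0.346] [ 0.189  0.515  0.381  1.657 -0.217  1.014 -0.194]
[0.24392, 0.47117, 0.304, 1.69379, -0.16203, 1.002, 1.92815] [ 0.849  0.517 -0.624  1.676  0.336  1.059  1.444]
0.1
[ 0.041  0.557  0.63   1.661 -0.369  1.047  2.156] [ 0.994  0.643 -0.948  1.633  0.558  1.163  1.28 ]
[-0.114  0.653  0.94   1.665 -0.574  1.127  1.25 ] [ 0.768  0.534 -0.528  1.639  0.299  1.053  0.415]
[-0.214  0.791  1.228  1.668 -0.779  1.261  0.346] [ 0.55   0.496 -0.181  1.646  0.101  1.012 -0.499]
[0.24392, 0.47117, 0.304, 1.69379, -0.16203, 1.002, 1.92815] [ 1.005  0.593 -0.909  1.672  0.507  1.131  1.281]
```

```bash
python3 - <<'E'
s=open('kin.py').read()
s=s.replace("T.from_euler('z',a).as_matrix()","np.array([[np.cos(a),-np.sin(a),0],[np.sin(a),np.cos(a),0],[0,0,1]])").replace("T.from_euler('y',a).as_matrix()","np.array([[np.cos(a),0,np.sin(a)],[0,1,0],[-np.sin(a),0,np.cos(a)]])")
open('kin.py','w').write(s)
s=open('sim.py').read().replace("range(6)","range(2)").replace("T.from_matrix(b2@b.T).as_rotvec()/1e-5","vee(b2@b.T)/1e-5").replace("T.from_matrix(R@b.T).as_rotvec()]","vee(R@b.T)]")
s=s.replace("def err","def vee(M): return np.array([M[2,1]-M[1,2],M[0,2]-M[2,0],M[1,0]-M[0,1]])/2\ndef err",1)
open('sim.py','w').write(s)
E
cat > search.py <<'E'
from sim import *
import sys,time
from multiprocessing import Pool
q0=np.array([-.214,.791,1.228,1.668,-.779,1.261,.346]);TILT=27
def chk(q,p,R): e=err(q,p,R);return np.linalg.norm(e[:3])*10+np.linalg.norm(e[3:])
A=np.array
def chain(q,fl):
    c=0;qs=[];m=9
    for p,y,n in((A([.5743,-.2963,.10]),-.042,16),(A([.5743,-.2963,.0125]),-.042,8),(A([.5743,-.2963,.15]),-.042,8),(A([.55,-.05,.19]),-.12,8),(A([.6,.12,.15]),-.198,8),(A([.612,.117,.05]),-.198,8)):
        R=goal(y,TILT,fl);q=go(q,p,R,n);c+=chk(q,p,R);qs.append(q);m=min(m,np.minimum(q-LO,HI-q).min())
        if c>1.: c+=5;break
    return c-min(m,.1)*.5,m,qs
def trial(seed):
    g=np.random.default_rng(seed);q=q0.copy();W=[];K=g.integers(0,5);y=-2.3;fl=int(g.integers(0,2))
    for k in range(K):
        p=A([g.uniform(.42,.6),g.uniform(-.3,.1),g.uniform(.2,.4)])
        y=y+g.uniform(-.9,1.1);tl=g.uniform(-35,35);dr=g.uniform(-np.pi,np.pi)
        R=T.from_rotvec(np.radians(tl)*A([np.cos(dr),np.sin(dr),0])).as_matrix()@goal(y,0,0)
        q=go(q,p,R,8);W.append((p.round(3),round(y,3),round(tl),round(dr,2)))
    s,m,qs=chain(q,fl);return s,m,K,fl,W,[x.round(2).tolist() for x in qs],seed
if __name__=='__main__':
    t=time.time()
    with Pool() as P: r=P.map(trial,range(int(sys.argv[1])),chunksize=5)
    r.sort(key=lambda z:z[0]+.02*z[2]);print(time.time()-t)
    for z in r[:3]: print(z)
E
nproc; OMP_NUM_THREADS=1 timeout 560 python3 search.py 600
```

```text
4
28.788477182388306
(np.float64(-0.04999999994774192), np.float64(0.16045361792988325), np.int64(2), 0, [(array([0.524, 0.008, 0.389]), -1.483, -27, -2.43), (array([0.597, 0.099, 0.392]), -1.119, 35, 1.16)], [[1.16, 0.84, -0.96, 2.06, 1.52, 0.43, 0.68], [1.12, 1.01, -0.9, 2.08, 1.94, 0.48, 0.34], [1.16, 0.73, -0.93, 2.02, 1.18, 0.39, 0.96], [0.59, 0.46, -0.8, 2.28, 1.48, 0.42, 0.0], [0.15, 0.64, -0.82, 2.12, 1.48, 0.74, -0.37], [0.09, 0.84, -0.73, 2.15, 1.81, 0.77, -0.66]], 165)
(np.float64(-0.020106199223848667), np.float64(0.0402123995496734), np.int64(1), 0, [(array([ 0.567, -0.039,  0.395]), -1.316, -30, -1.45)], [[1.05, 0.76, -0.76, 2.06, 1.46, 0.27, 0.69], [1.07, 0.96, -0.79, 2.09, 2.01, 0.39, 0.24], [1.14, 0.71, -0.89, 2.02, 1.15, 0.36, 0.99], [0.52, 0.43, -0.69, 2.28, 1.47, 0.36, 0.01], [0.09, 0.61, -0.73, 2.12, 1.46, 0.68, -0.36], [0.04, 0.81, -0.65, 2.16, 1.82, 0.71, -0.68]], 545)
(np.float64(-0.026941428262241614), np.float64(0.053882857268011036), np.int64(2), 0, [(array([0.538, 0.095, 0.244]), -1.223, -2, 1.07), (array([ 0.446, -0.144,  0.229]), -0.666, 34, -2.36)], [[1.06, 0.77, -0.78, 2.06, 1.47, 0.28, 0.69], [1.07, 0.97, -0.8, 2.09, 2.0, 0.4, 0.25], [1.14, 0.71, -0.9, 2.02, 1.16, 0.37, 0.98], [0.53, 0.43, -0.71, 2.28, 1.47, 0.37, 0.01], [0.1, 0.62, -0.74, 2.12, 1.47, 0.69, -0.36], [0.05, 0.82, -0.66, 2.16, 1.82, 0.72, -0.68]], 522)
```

```bash
cat > wp.py <<'E'
from sim import *
import sys
from rig import arm
def show(p,R):
    s=arm.sense();rv=T.from_matrix(R@np.array(s['ee_rot']).T).as_rotvec()
    print('shift',((np.array(p)-s['position'])/.3).round(4).tolist(),'turn',(rv/(np.pi/2)).round(4).tolist())
    print('t',s['t'],'pos',np.round(s['position'],4),'q',np.round(s['q'],2),'F',np.round(s['wrist_force'],1),'w',round(s['gripper_width'],4),s['grip_force'])
def wR(y,tl,dr): return T.from_rotvec(np.radians(tl)*np.array([np.cos(dr),np.sin(dr),0])).as_matrix()@goal(y,0,0)
if __name__=='__main__':
    a=[float(v) for v in sys.argv[1:]]
    show(a[:3],goal(a[3],a[4],0) if len(a)==5 else wR(a[3],a[4],a[5]))
E
python3 wp.py .524 .008 .389 -1.483 -27 -2.43
```

```text
shift [0.018, 0.9285, 0.4724] turn [0.301, 0.0754, 0.5759]
t 7.5 pos [ 0.5186 -0.2706  0.2473] q [-0.21  0.79  1.23  1.67 -0.78  1.26  0.35] F [ 0.4 -0.4  0.2] w 0.0706 0.0
```

{"api": "carry_out", "payload": {
  "plan": [
    [[0.018, 0.928, 0.472], [0.301, 0.075, 0.576]],
    [[0.018, 0.928, 0.472], [0.301, 0.075, 0.576]],
    [[0.018, 0.928, 0.472], [0.301, 0.075, 0.576]],
    [[0.018, 0.928, 0.472], [0.301, 0.075, 0.576]],
    [[0.018, 0.928, 0.472], [0.301, 0.075, 0.576]],
    [[0.018, 0.928, 0.472], [0.301, 0.075, 0.576]],
    [[0.018, 0.928, 0.472], [0.301, 0.075, 0.576]],
    [[0.018, 0.928, 0.472], [0.301, 0.075, 0.576]]
  ]
}}

```text
t: 8.3
position: [0.5259, 0.0092, 0.3891]
ee_rot: [[-0.037, 0.954, -0.296], [0.927, 0.144, 0.347], [0.373, -0.262, -0.89]]
wrist_force: [0.8, -0.5, 0.3]
gripper_width: 0.0704
grip_force: 0.0
```

```bash
python3 wp.py .597 .099 .392 -1.119 35 1.16
```

```text
shift [0.2371, 0.2993, 0.0097] turn [0.0265, 0.0897, 0.2347]
t 8.3 pos [0.5259 0.0092 0.3891] q [-0.32  0.65  0.91  1.32 -0.65  1.86  0.66] F [ 0.8 -0.5  0.3] w 0.0704 0.0
```

```bash
cat > t1.py <<'E'
from search import *
from wp import wR
from rig import arm
q=np.array(arm.sense()['q']);q=go(q,A([.597,.099,.392]),wR(-1.119,35,1.16),8);print(q.round(2));s,m,qs=chain(q,0);print(s,m,qs[0].round(2))
E
python3 t1.py
```

```text
[ 0.08  0.79 -0.34  0.88 -0.12  1.98  0.2 ]
-0.037016829898006025 0.07403366074608145 [ 1.08  0.78 -0.8   2.06  1.48  0.3   0.69]
```

{"api": "carry_out", "payload": {
  "plan": [
    [[0.237, 0.299, 0.01], [0.0265, 0.09, 0.235]],
    [[0.237, 0.299, 0.01], [0.0265, 0.09, 0.235]],
    [[0.237, 0.299, 0.01], [0.0265, 0.09, 0.235]],
    [[0.237, 0.299, 0.01], [0.0265, 0.09, 0.235]],
    [[0.237, 0.299, 0.01], [0.0265, 0.09, 0.235]],
    [[0.237, 0.299, 0.01], [0.0265, 0.09, 0.235]],
    [[0.237, 0.299, 0.01], [0.0265, 0.09, 0.235]],
    [[0.237, 0.299, 0.01], [0.0265, 0.09, 0.235]]
  ]
}}

```text
t: 9.1
position: [0.5858, 0.0998, 0.3834]
ee_rot: [[-0.31, 0.803, -0.509], [0.846, 0.477, 0.239], [0.435, -0.357, -0.827]]
wrist_force: [0.1, -0.7, -0.5]
gripper_width: 0.0702
grip_force: 0.0
```

```bash
cat > t2.py <<'E'
from search import *
from rig import arm
q=np.array(arm.sense()['q']);s,m,qs=chain(q,0);print(s,m,[x.round(2).tolist() for x in qs])
E
python3 t2.py; python3 wp.py .5743 -.2963 .10 -.042 27
```

```text
-0.04753498036981706 0.09506996120532793 [[1.09, 0.79, -0.83, 2.06, 1.48, 0.33, 0.68], [1.08, 0.97, -0.81, 2.09, 2.0, 0.41, 0.26], [1.14, 0.72, -0.91, 2.02, 1.16, 0.37, 0.98], [0.55, 0.44, -0.74, 2.28, 1.47, 0.38, 0.01], [0.11, 0.63, -0.76, 2.12, 1.47, 0.7, -0.37], [0.06, 0.82, -0.68, 2.15, 1.81, 0.74, -0.67]]
shift [-0.0383, -1.3205, -0.9447] turn [-0.1312, -0.6603, 0.686]
t 9.1 pos [0.5858 0.0998 0.3834] q [ 0.12  0.81 -0.45  0.87 -0.06  1.98  0.15] F [ 0.1 -0.7 -0.5] w 0.0702 0.0
```

{"api": "carry_out", "payload": {
  "plan": [
    [[-0.029, -0.99, -0.709], [-0.098, -0.495, 0.5145]],
    [[-0.029, -0.99, -0.709], [-0.098, -0.495, 0.5145]],
    [[-0.029, -0.99, -0.709], [-0.098, -0.495, 0.5145]],
    [[-0.029, -0.99, -0.709], [-0.098, -0.495, 0.5145]],
    [[-0.029, -0.99, -0.709], [-0.098, -0.495, 0.5145]],
    [[-0.029, -0.99, -0.709], [-0.098, -0.495, 0.5145]],
    [[-0.029, -0.99, -0.709], [-0.098, -0.495, 0.5145]],
    [[-0.029, -0.99, -0.709], [-0.098, -0.495, 0.5145]]
  ]
}}

```text
t: 9.9
position: [0.5683, -0.2049, 0.1658]
ee_rot: [[-0.929, 0.317, 0.19], [0.31, 0.948, -0.067], [-0.202, -0.004, -0.979]]
wrist_force: [-0.8, -1.2, -0.5]
gripper_width: 0.0704
grip_force: 0.0
```

```bash
python3 t2.py; python3 wp.py .5743 -.2963 .10 -.042 27
```

```text
-0.049999999986597043 0.15770576997239397 [[1.13, 0.82, -0.91, 2.06, 1.51, 0.39, 0.68], [1.1, 0.99, -0.86, 2.09, 1.96, 0.45, 0.31], [1.17, 0.74, -0.95, 2.02, 1.2, 0.41, 0.94], [0.62, 0.47, -0.86, 2.28, 1.48, 0.45, 0.0], [0.17, 0.66, -0.85, 2.12, 1.49, 0.76, -0.37], [0.11, 0.85, -0.76, 2.15, 1.8, 0.8, -0.64]]
shift [0.0202, -0.3045, -0.2194] turn [-0.0288, -0.1687, 0.1781]
t 9.9 pos [ 0.5683 -0.2049  0.1658] q [ 0.64  0.56 -0.52  1.9   0.53  0.6   1.04] F [-0.8 -1.2 -0.5] w 0.0704 0.0
```

{"api": "carry_out", "payload": {
  "plan": [
    [[0.02, -0.3045, -0.219], [-0.029, -0.169, 0.178]],
    [[0.02, -0.3045, -0.219], [-0.029, -0.169, 0.178]],
    [[0.02, -0.3045, -0.219], [-0.029, -0.169, 0.178]],
    [[0.02, -0.3045, -0.219], [-0.029, -0.169, 0.178]],
    [[0.02, -0.3045, -0.219], [-0.029, -0.169, 0.178]],
    [[0.02, -0.3045, -0.219], [-0.029, -0.169, 0.178]],
    [[0.02, -0.3045, -0.219], [-0.029, -0.169, 0.178]],
    [[0.02, -0.3045, -0.219], [-0.029, -0.169, 0.178]]
  ]
}}

```text
t: 10.7
position: [0.5822, -0.2882, 0.1048]
ee_rot: [[-0.888, 0.033, 0.459], [0.031, 0.999, -0.012], [-0.46, 0.003, -0.888]]
wrist_force: [-0.3, 0.4, 1.0]
gripper_width: 0.0704
grip_force: 0.0
```

```bash
python3 t2.py; python3 wp.py .5743 -.2963 .0125 -.042 27
```

```text
-0.005331126391273111 0.010662253164481522 [[1.03, 0.75, -0.72, 2.06, 1.45, 0.24, 0.7], [1.06, 0.96, -0.77, 2.09, 2.03, 0.38, 0.22], [1.13, 0.71, -0.88, 2.02, 1.14, 0.35, 1.0], [0.55, 0.44, -0.75, 2.28, 1.47, 0.38, 0.01], [0.12, 0.63, -0.77, 2.12, 1.47, 0.7, -0.37], [0.07, 0.83, -0.69, 2.15, 1.81, 0.74, -0.67]]
shift [-0.0264, -0.0271, -0.3077] turn [-0.0018, 0.004, -0.0058]
t 10.7 pos [ 0.5822 -0.2882  0.1048] q [ 1.02  0.75 -0.73  2.05  1.39  0.24  0.75] F [-0.3  0.4  1. ] w 0.0704 0.0
```

{"api": "carry_out", "payload": {
  "plan": [
    [[-0.026, -0.027, -0.03], [-0.002, 0.004, -0.006]],
    [[-0.026, -0.027, -0.06], [-0.002, 0.004, -0.006]],
    [[-0.026, -0.027, -0.11], [-0.002, 0.004, -0.006]],
    [[-0.026, -0.027, -0.16], [-0.002, 0.004, -0.006]],
    [[-0.026, -0.027, -0.21], [-0.002, 0.004, -0.006]],
    [[-0.026, -0.027, -0.26], [-0.002, 0.004, -0.006]],
    [[-0.026, -0.027, -0.3], [-0.002, 0.004, -0.006]],
    [[-0.026, -0.027, -0.314], [-0.002, 0.004, -0.006]]
  ]
}}

```text
t: 11.5
position: [0.5744, -0.2956, 0.0095]
ee_rot: [[-0.891, 0.041, 0.453], [0.037, 0.999, -0.018], [-0.453, 0.001, -0.891]]
wrist_force: [0.6, 0.0, 0.0]
gripper_width: 0.0703
grip_force: 0.0
```

```bash
python3 wp.py .5743 -.2963 .0105 -.042 27
```

```text
shift [-0.0005, -0.0022, 0.0032] turn [-0.0004, -0.0005, -0.0005]
t 11.5 pos [ 0.5744 -0.2956  0.0095] q [ 1.08  0.98 -0.81  2.08  1.99  0.4   0.28] F [0.6 0.  0. ] w 0.0703 0.0
```

Excellent. Close, then lift a little.

{"api": "carry_out", "payload": {
  "plan": [
    [[0, -0.002, 0.003], [0, 0, 0]],
    [[0, -0.002, 0.003], [0, 0, 0]],
    [[0, -0.002, 0.003], [0, 0, 0]],
    [[0, -0.002, 0.003], [0, 0, 0]],
    [[0, -0.002, 0.003], [0, 0, 0]],
    [[0, -0.002, 0.003], [0, 0, 0]],
    [[0, -0.002, 0.003], [0, 0, 0]],
    [[0, -0.002, 0.003], [0, 0, 0]]
  ],
  "hand": 1
}}

```text
t: 12.3
position: [0.5752, -0.2973, 0.0122]
ee_rot: [[-0.889, 0.042, 0.456], [0.037, 0.999, -0.02], [-0.456, -0.0, -0.89]]
wrist_force: [-2.5, -1.1, 5.7]
gripper_width: 0.034
grip_force: 30.0
```

{"api": "carry_out", "payload": {
  "plan": [
    [[0, 0, 0], [0, 0, 0]],
    [[0, 0, 0.03], [0, 0, 0]],
    [[0, 0, 0.1], [0, 0, 0]],
    [[0, 0, 0.18], [0, 0, 0]],
    [[0, 0, 0.28], [0, 0, 0]],
    [[0, 0, 0.38], [0, 0, 0]],
    [[0, 0, 0.46], [0, 0, 0]],
    [[0, 0, 0.46], [0, 0, 0]]
  ]
}}

```text
t: 13.1
position: [0.5764, -0.2969, 0.1528]
ee_rot: [[-0.888, 0.042, 0.459], [0.037, 0.999, -0.02], [-0.459, -0.0, -0.888]]
wrist_force: [1.1, -0.0, -4.0]
gripper_width: 0.0338
grip_force: 30.0
```

```bash
python3 wp.py .55 -.05 .19 -.12 27; python3 - <<'E'
from fit import *
b=grab_frame('side');a=grab_frame('top');cv2.imwrite('pics/side_l.png',b[:,:,::-1]);cv2.imwrite('pics/top_l.png',a[:,:,::-1])
cv2.imwrite('pics/lift.png',cv2.resize(cut(b,(290,150,440,300)),None,fx=4,fy=4,interpolation=2)[:,:,::-1])
E
```

```text
shift [-0.0881, 0.8231, 0.1241] turn [0.0006, 0.0036, -0.0496]
t 13.1 pos [ 0.5764 -0.2969  0.1528] q [ 1.15  0.71 -0.9   2.02  1.14  0.36  1.01] F [ 1.1 -0.  -4. ] w 0.0338 29.98206853866577
```

View pics/lift.png

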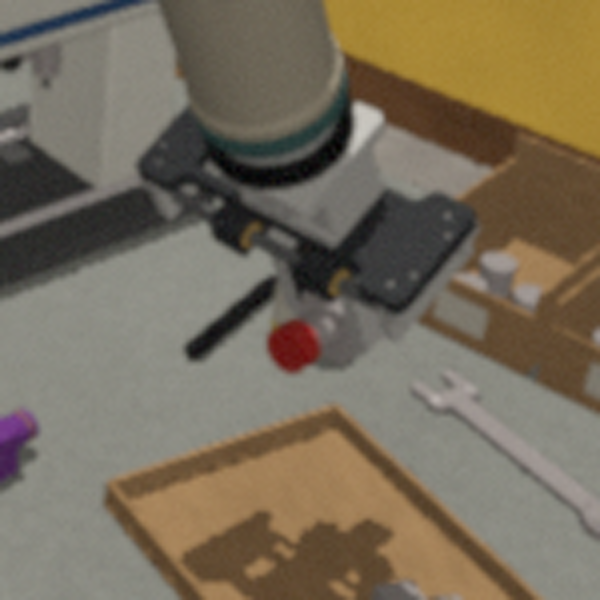

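```bash
cat > m2.py <<'E'
from fit import *
b=cv2.imread('pics/side_l.png')[:,:,::-1].copy()
s=arm.sense();p=np.array(s['position']);r=(348,220,380,255)
h,ss,v=hsv(b);M=big(cut(((h<8)|(h>172))&(ss>110),r));a=-.044
def C(q): return place([cyl(-.044,-.03,.014)],q[0],p[1]+.0002,q[1],a)
q,f=fit(lambda q:np.abs(render('side',C(q),r)-M).sum(),[p[0]-.006,p[2]+.009],[.005,.005]);print(M.sum(),q.round(4),f,'tcp rel',(p-[q[0],p[1],q[1]]).round(4))
E
python3 m2.py
```

```text
124.0 [0.5704 0.1642] 19.75 tcp rel [ 0.0031  0.     -0.0157]
```

```bash
cat > m3.py <<'E'
from fit import *
def red(c,f,r,y,x0,z0,a):
    b=cv2.imread(f)[:,:,::-1].copy();h,ss,v=hsv(b);M=big(cut(((h<8)|(h>172))&(ss>110),r));cy,cx=np.argwhere(M>0).mean(0)
    C=lambda q:place([cyl(-.044,-.03,.014)],q[0],y,q[1],a)
    q,f=fit(lambda q:np.abs(render(c,C(q),r)-M).sum(),[x0,z0],[.005,.005]);print(M.sum(),q.round(4),f,'px',(cx+r[0]).round(1),(cy+r[1]).round(1), 'pred',proj(c,place([np.array([[-.041,0,0]])],x0,y,z0,a)[0]).round(1))
red('side','pics/side0.png',(343,268,368,292),-.2961,.5689,.0221,-.042)
red('side','pics/side_l.png',(348,220,380,255),-.2967,.5704,.1642,-.042)
red('side','pics/side_l.png',(348,220,380,255),-.2967,.5701,.1621,-.042)
s=arm.sense();p=np.array(s['position']);R=np.array(s['ee_rot'])
print(p, 'tip proj',proj('side',[p,p+R@[0,0,-.0188]]).round(1))
t=cv2.imread('pics/top_l.png');h,ss,v=hsv(t[:,:,::-1].copy());m=((h<8)|(h>172))&(ss>110);m[:150]=0;m[250:]=0;m[:,:390]=0;m[:,450:]=0;print('top red px',m.sum(),np.argwhere(m).mean(0) if m.any() else '')
E
python3 m3.py
```

```text
111.0 [0.5714 0.0212] 12.4375 px 355.7 282.0 pred [[354.1 283. ]]
124.0 [0.5712 0.1633] 19.375 px 363.1 235.9 pred [[361.8 236.6]]
124.0 [0.5722 0.1631] 19.5 px 363.1 235.9 pred [[361.6 237.4]]
[ 0.57357824 -0.29738373  0.14856438] tip proj [[373.1 234.4]
 [371.8 230.1]]
top red px 0
```

{"api": "carry_out", "payload": {
  "plan": [
    [[-0.088, 0.823, 0.124], [0, 0.0, -0.05]],
    [[-0.088, 0.823, 0.124], [0, 0.0, -0.05]],
    [[-0.088, 0.823, 0.124], [0, 0.0, -0.05]],
    [[-0.088, 0.823, 0.124], [0, 0.0, -0.05]],
    [[-0.088, 0.823, 0.124], [0, 0.0, -0.05]],
    [[-0.088, 0.823, 0.124], [0, 0.0, -0.05]],
    [[-0.088, 0.823, 0.124], [0, 0.0, -0.05]],
    [[-0.088, 0.823, 0.124], [0, 0.0, -0.05]]
  ]
}}

```text
t: 14.0
position: [0.5474, -0.0496, 0.1854]
ee_rot: [[-0.885, 0.119, 0.45], [0.106, 0.993, -0.054], [-0.453, -0.0, -0.892]]
wrist_force: [-0.9, -1.5, -4.3]
gripper_width: 0.034
grip_force: 30.0
```

```bash
python3 wp.py .575 .123 .12 -.198 27
```

```text
shift [0.0921, 0.5754, -0.218] turn [-0.0001, -0.0009, -0.0504]
t 14.0 pos [ 0.5474 -0.0496  0.1854] q [ 0.57  0.45 -0.77  2.28  1.48  0.39  0.01] F [-0.9 -1.5 -4.3] w 0.034 29.98248428106308
```

{"api": "carry_out", "payload": {
  "plan": [
    [[0.092, 0.575, -0.218], [0, 0, -0.05]],
    [[0.092, 0.575, -0.218], [0, 0, -0.05]],
    [[0.092, 0.575, -0.218], [0, 0, -0.05]],
    [[0.092, 0.575, -0.218], [0, 0, -0.05]],
    [[0.092, 0.575, -0.218], [0, 0, -0.05]],
    [[0.092, 0.575, -0.218], [0, 0, -0.05]],
    [[0.092, 0.575, -0.218], [0, 0, -0.05]],
    [[0.092, 0.575, -0.218], [0, 0, -0.05]]
  ]
}}

```text
t: 14.8
position: [0.5762, 0.1197, 0.1213]
ee_rot: [[-0.872, 0.201, 0.446], [0.178, 0.98, -0.093], [-0.455, -0.001, -0.89]]
wrist_force: [0.5, 0.8, -4.1]
gripper_width: 0.0338
grip_force: 30.0
```

```bash
cat > m4.py <<'E'
from fit import *
import sys
n=sys.argv[1]
grab_frame('side');b=grab_frame('side');s=arm.sense();p=np.array(s['position'])
cv2.imwrite(f'pics/{n}_s.png',b[:,:,::-1])
cv2.imwrite(f'pics/{n}.png',cv2.resize(cut(b,(200,130,300,230)),None,fx=6,fy=6,interpolation=2)[:,:,::-1])
a=-.198;d=rz(a)@np.array([-.005,0,.0095]);g=p+d
r=tuple(int(v) for v in (*(proj('side',place([np.array([[-.037,0,0]])],*g,a)[0])[0]-16),*(proj('side',place([np.array([[-.037,0,0]])],*g,a)[0])[0]+16)))
h,ss,v=hsv(b);M=big(cut(((h<8)|(h>172))&(ss>110),r))
# along-axis offset u and z, sideways fixed by fingers
C=lambda q:place([cyl(-.044,-.03,.014)],*(p+rz(a)@np.array([q[0],0,q[1]])),a)
q,f=fit(lambda q:np.abs(render('side',C(q),r)-M).sum(),[-.005,.0095],[.005,.005]);print(M.sum(),'valve rel tcp (along,z)',q.round(4),f,'valve',(p+rz(a)@np.array([q[0],0,q[1]])).round(4),'tcp',p.round(4))
E
python3 m4.py ab; python3 wp.py .6159 .1163 .075 -.198 27
```

```text
57.0 valve rel tcp (along,z) [-0.0058  0.011 ] 20.5 valve [0.5707 0.1216 0.1327] tcp [0.5764 0.1205 0.1217]
shift [0.1317, -0.014, -0.1558] turn [0.0005, 0.0012, 0.0023]
t 14.9 pos [0.5764 0.1205 0.1217] q [ 0.1   0.67 -0.78  2.19  1.6   0.74 -0.53] F [-0.8 -0.  -3.9] w 0.0334 29.98251736164093
```

View pics/ab.png

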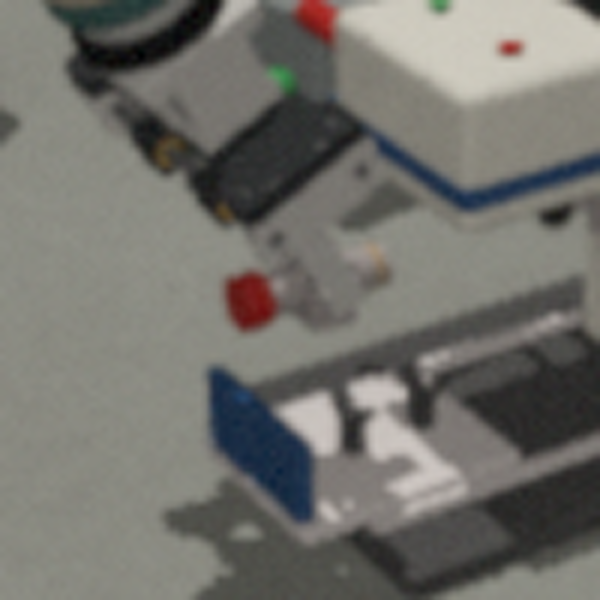

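```bash
python3 - <<'E'
from fit import *
n=np.array([.611,.1173,.06]);a=-.198
b=cv2.imread('pics/ab_s.png');r=(230,175,300,225);e=cv2.resize(cut(b,r),None,fx=8,fy=8,interpolation=2)
def dr(c,e,P,r,col):
    h=cv2.convexHull(((proj(c,P)-[r[0],r[1]]+.5)*8).astype(np.int32).reshape(-1,1,2));cv2.polylines(e,[h],True,col,1)
t=cv2.imread('pics/top0.png');rt=(200,150,265,215);et=cv2.resize(cut(t,rt),None,fx=8,fy=8,interpolation=2)
for c,im,rr in(('side',e,r),('top',et,rt)):
    for u in(-.021,.021): dr(c,im,box(u-.005,u+.005,-.0155,.0155,-.034,-.004)@rz(a).T+n,rr,(0,255,0))
    dr(c,im,box(-.08,-.07,-.045,.045,-.031,.011)@rz(a).T+n,rr,(0,255,255))
W=np.zeros((560,800,3),np.uint8)
e=cv2.resize(e,None,fx=.7,fy=.7);et=cv2.resize(et,(400,400))
W[:e.shape[0],:e.shape[1]]=e;W=W[:, :800];W[:400,400:800]=et;cv2.imwrite('pics/vb.png',W[:400])
E
```

```text
(no output)
```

View pics/vb.png

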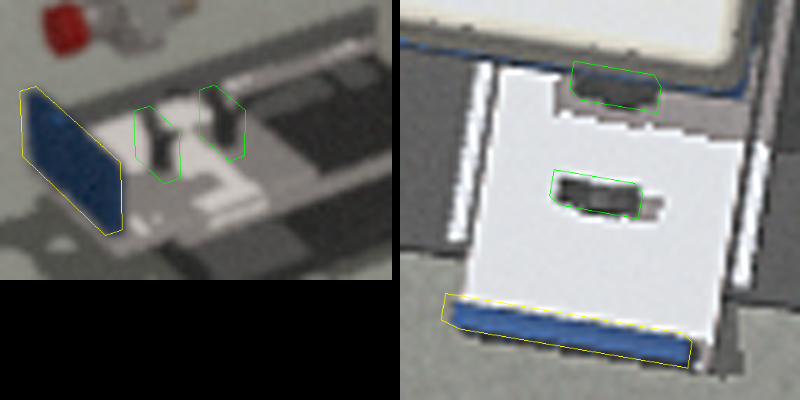

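```bash
python3 wp.py .6159 .1154 .085 -.198 27
```

```text
shift [0.1317, -0.017, -0.1224] turn [0.0005, 0.0012, 0.0023]
t 14.9 pos [0.5764 0.1205 0.1217] q [ 0.1   0.67 -0.78  2.19  1.6   0.74 -0.53] F [-0.8 -0.  -3.9] w 0.0334 29.98251736164093
```

{"api": "carry_out", "payload": {
  "plan": [
    [[0.04, -0.005, -0.04], [0, 0.001, 0.002]],
    [[0.09, -0.012, -0.08], [0, 0.001, 0.002]],
    [[0.132, -0.017, -0.122], [0, 0.001, 0.002]],
    [[0.132, -0.017, -0.122], [0, 0.001, 0.002]],
    [[0.132, -0.017, -0.14], [0, 0.001, 0.002]],
    [[0.132, -0.017, -0.16], [0, 0.001, 0.002]],
    [[0.132, -0.017, -0.17], [0, 0.001, 0.002]],
    [[0.132, -0.017, -0.17], [0, 0.001, 0.002]]
  ]
}}

```text
t: 15.7
position: [0.6151, 0.1174, 0.0702]
ee_rot: [[-0.874, 0.194, 0.445], [0.173, 0.981, -0.088], [-0.453, -0.0, -0.891]]
wrist_force: [0.9, 0.3, -4.1]
gripper_width: 0.034
grip_force: 30.0
```

```bash
python3 m4.py ab2; python3 wp.py .6159 .1154 .0495 -.198 27
```

```text
58.0 valve rel tcp (along,z) [-0.0051  0.0097] 14.4375 valve [0.6106 0.1186 0.0804] tcp [0.6156 0.1176 0.0707]
shift [0.001, -0.0073, -0.0705] turn [0.0, 0.0, -0.0018]
t 15.8 pos [0.6156 0.1176 0.0707] q [ 0.1   0.8  -0.74  2.13  1.73  0.75 -0.57] F [ 0.3  0.  -4. ] w 0.0338 29.982504844665527
```

{"api": "carry_out", "payload": {
  "plan": [
    [[0.001, -0.007, -0.01], [0, 0, -0.002]],
    [[0.001, -0.007, -0.02], [0, 0, -0.002]],
    [[0.001, -0.007, -0.03], [0, 0, -0.002]],
    [[0.001, -0.007, -0.04], [0, 0, -0.002]],
    [[0.001, -0.007, -0.05], [0, 0, -0.002]],
    [[0.001, -0.007, -0.06], [0, 0, -0.002]],
    [[0.001, -0.007, -0.066], [0, 0, -0.002]],
    [[0.001, -0.007, -0.066], [0, 0, -0.002]]
  ]
}}

```text
t: 16.6
position: [0.6173, 0.1146, 0.0519]
ee_rot: [[-0.872, 0.198, 0.448], [0.176, 0.98, -0.092], [-0.457, -0.001, -0.889]]
wrist_force: [-1.3, -1.5, 4.3]
gripper_width: 0.034
grip_force: 30.0
```

```bash
python3 m4.py ab3; python3 wp.py .6159 .1154 .0495 -.198 27
```

```text
55.0 valve rel tcp (along,z) [-0.0052  0.0116] 16.125 valve [0.6122 0.1157 0.0635] tcp [0.6173 0.1147 0.0519]
shift [-0.0046, 0.0025, -0.0081] turn [0.0009, 0.002, 0.0011]
t 16.7 pos [0.6173 0.1147 0.0519] q [ 0.1   0.84 -0.73  2.13  1.79  0.77 -0.63] F [-1.6 -2.3  5.4] w 0.0341 30.000046491622925
```

{"api": "carry_out", "payload": {
  "plan": [
    [[0, -0.002, -0.002], [0, 0, 0]],
    [[0, -0.004, -0.004], [0, 0, 0]],
    [[0, -0.004, -0.006], [0, 0, 0]],
    [[0, -0.004, -0.006], [0, 0, 0]],
    [[0, -0.004, -0.006], [0, 0, 0]],
    [[0, -0.004, -0.006], [0, 0, 0]],
    [[0, -0.004, -0.006], [0, 0, 0]],
    [[0, -0.004, -0.006], [0, 0, 0]]
  ]
}}

```text
t: 17.5
position: [0.6182, 0.114, 0.0513]
ee_rot: [[-0.871, 0.198, 0.45], [0.176, 0.98, -0.091], [-0.459, -0.0, -0.888]]
wrist_force: [-2.1, -2.4, 11.1]
gripper_width: 0.0338
grip_force: 30.0
```

```bash
python3 m4.py ab4; python3 wp.py .6159 .1154 .0495 -.198 27
```

```text
59.0 valve rel tcp (along,z) [-0.005   0.0108] 14.125 valve [0.6133 0.115  0.0622] tcp [0.6182 0.114  0.0513]
shift [-0.0076, 0.0047, -0.0061] turn [0.0008, 0.0036, 0.0006]
t 17.6 pos [0.6182 0.114  0.0513] q [ 0.1   0.84 -0.73  2.14  1.8   0.77 -0.63] F [-2.6 -2.5 11.8] w 0.0338 30.00187486410141
```

{"api": "carry_out", "payload": {
  "plan": [
    [[0, 0, 0], [0, 0, 0]],
    [[0, 0, 0], [0, 0, 0]],
    [[0, 0, 0], [0, 0, 0]],
    [[0, 0, 0], [0, 0, 0]],
    [[0, 0, 0], [0, 0, 0]],
    [[0, 0, 0], [0, 0, 0]],
    [[0, 0, 0], [0, 0, 0]],
    [[0, 0, 0], [0, 0, 0]]
  ],
  "hand": 0.25
}}

```text
t: 18.4
position: [0.616, 0.1141, 0.0489]
ee_rot: [[-0.874, 0.198, 0.445], [0.176, 0.98, -0.09], [-0.454, -0.0, -0.891]]
wrist_force: [-0.5, -0.3, 0.8]
gripper_width: 0.0704
grip_force: 0.0
```

```bash
python3 wp.py .5759 .1234 .145 -.198 27
```

```text
shift [-0.1337, 0.031, 0.3205] turn [-0.0, -0.0001, 0.0005]
t 18.4 pos [0.616  0.1141 0.0489] q [ 0.1   0.84 -0.73  2.14  1.8   0.77 -0.63] F [-0.5 -0.3  0.8] w 0.0704 0.0
```

{"api": "carry_out", "payload": {
  "plan": [
    [[-0.03, 0.006, 0.06], [0, 0, 0]],
    [[-0.08, 0.016, 0.16], [0, 0, 0]],
    [[-0.14, 0.03, 0.28], [0, 0, 0]],
    [[-0.2, 0.04, 0.38], [0, 0, 0]],
    [[-0.28, 0.05, 0.42], [0, 0, 0]],
    [[-0.38, 0.06, 0.42], [0, 0, 0]],
    [[-0.45, 0.06, 0.42], [0, 0, 0]],
    [[-0.45, 0.06, 0.42], [0, 0, 0]]
  ]
}}

```text
t: 19.2
position: [0.4789, 0.1321, 0.1752]
ee_rot: [[-0.874, 0.194, 0.445], [0.172, 0.981, -0.09], [-0.454, -0.002, -0.891]]
wrist_force: [0.3, 0.6, 1.1]
gripper_width: 0.0706
grip_force: 0.0
```

```bash
cat > m5.py <<'E'
from fit import *
import sys
nm=sys.argv[1];n=np.array([float(v) for v in sys.argv[2:5]]);a=-.198
grab_frame('top');F={c:grab_frame(c) for c in('top','side')}
for c in F: cv2.imwrite(f'pics/{nm}_{c}.png',F[c][:,:,::-1])
ims=[]
for c,r in(('side',(228,165,298,215)),('top',(200,150,265,215))):
    im=cv2.resize(cut(F[c],r),None,fx=6,fy=6,interpolation=2)
    for P,col in((VALVE,(0,255,0)),([box(-.08,-.07,-.045,.045,-.031,.011)],(255,255,0))):
        m=render(c,place(P,*n,a),r)>.5
        cs,_=cv2.findContours(cv2.resize(m.astype(np.uint8),None,fx=6,fy=6,interpolation=1),0,1);cv2.drawContours(im,cs,-1,col,1)
    ims.append(im)
W=np.zeros((400,810,3),np.uint8);W[:300,:420]=ims[0];W[:390,420:810]=ims[1];cv2.imwrite(f'pics/{nm}.png',W[:,:800,::-1])
E
python3 m5.py rel .6105 .1165 .06; python3 wp.py .5 .1 .2 -.198 27
```

```text
shift [0.0599, -0.1074, 0.0829] turn [-0.0002, 0.0005, 0.0008]
t 19.35 pos [0.482  0.1322 0.1751] q [ 0.07  0.47 -0.87  2.34  1.44  0.72 -0.58] F [ 0.1 -0.1 -0.2] w 0.0705 0.0
```

View pics/rel.png

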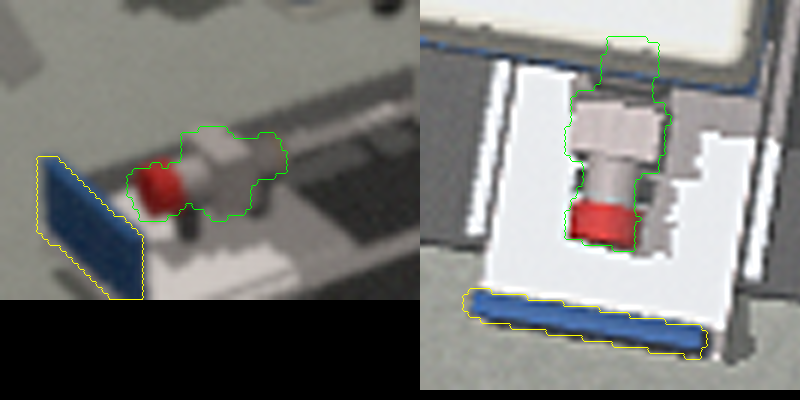

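```bash
cat > t3.py <<'E'
from search import *
from rig import arm
O=A([.7137,.0958,0])
st=lambda x,y,z:O+T.from_euler('z',-.198).as_matrix()@A([x,y,z])
for tl in(35,40,45):
    q=np.array(arm.sense()['q']);print('tilt',tl)
    for nm,p in(('pre',st(-.23,0,.08)),('low',st(-.215,0,.048)),('home',st(-.085,0,.048)),('back',st(-.2,0,.1)),('up',st(-.2,.1,.25)),('bar',st(-.085,.105,.22)),('down',st(-.103,.105,.095))):
        R=goal(-.198,tl,0);q=go(q,p,R,8);print(nm,p.round(4),round(chk(q,p,R),4),q.round(2))
E
python3 t3.py; python3 wp.py .4883 .1411 .08 -.198 40
```

```text
tilt 35
pre [0.4882 0.141  0.08  ] 0.58 [ 0.07  0.99 -1.18  2.34  1.79  1.37 -0.91]
low [0.5029 0.1381 0.048 ] 0.0839 [ 0.09  1.15 -1.22  2.47  1.91  1.54 -1.03]
home [0.6304 0.1125 0.048 ] 0.0 [ 0.29  1.15 -1.19  2.21  1.99  1.35 -0.64]
back [0.5176 0.1351 0.1   ] 0.0 [ 0.14  0.98 -1.24  2.45  1.82  1.4  -0.94]
up [0.5373 0.2332 0.25  ] 0.0 [ 0.05  0.63 -1.23  2.12  1.4   1.19 -0.57]
bar [0.651  0.2155 0.22  ] 0.0 [ 0.12  0.77 -1.15  1.95  1.52  1.15 -0.39]
down [0.6334 0.219  0.095 ] 0.0 [ 0.02  0.95 -1.02  2.07  1.78  1.17 -0.68]
tilt 40
pre [0.4882 0.141  0.08  ] 0.7668 [ 0.01  1.07 -1.2   2.34  1.85  1.53 -0.97]
low [0.5029 0.1381 0.048 ] 0.6915 [ 0.04  1.19 -1.2   2.34  1.95  1.61 -0.96]
home [0.6304 0.1125 0.048 ] 0.0 [ 0.25  1.18 -1.17  2.27  2.09  1.46 -0.75]
back [0.5176 0.1351 0.1   ] 0.1473 [ 0.08  1.03 -1.22  2.46  1.87  1.52 -1.02]
up [0.5373 0.2332 0.25  ] 0.0 [-0.01  0.64 -1.21  2.18  1.49  1.25 -0.7 ]
bar [0.651  0.2155 0.22  ] 0.0 [ 0.08  0.77 -1.13  2.02  1.63  1.19 -0.52]
down [0.6334 0.219  0.095 ] 0.0 [-0.03  0.97 -1.    2.13  1.88  1.27 -0.81]
tilt 45
pre [0.4882 0.141  0.08  ] 0.9316 [-0.04  1.11 -1.2   2.34  1.89  1.64 -1.01]
low [0.5029 0.1381 0.048 ] 0.8493 [ 0.    1.23 -1.2   2.34  2.    1.71 -0.99]
home [0.6304 0.1125 0.048 ] 0.0 [ 0.21  1.23 -1.14  2.32  2.18  1.58 -0.83]
back [0.5176 0.1351 0.1   ] 0.4597 [ 0.01  1.07 -1.19  2.42  1.92  1.62 -1.05]
up [0.5373 0.2332 0.25  ] 0.0 [-0.05  0.69 -1.24  2.24  1.58  1.39 -0.83]
bar [0.651  0.2155 0.22  ] 0.0 [ 0.06  0.82 -1.16  2.08  1.75  1.31 -0.64]
down [0.6334 0.219  0.095 ] 0.0 [-0.05  1.03 -1.03  2.18  1.97  1.41 -0.9 ]
shift [0.0209, 0.0296, -0.3171] turn [-0.0287, -0.1411, 0.0008]
t 19.35 pos [0.482  0.1322 0.1751] q [ 0.07  0.47 -0.87  2.34  1.44  0.72 -0.58] F [ 0.1 -0.1 -0.2] w 0.0705 0.0
```

```bash
cat > t4.py <<'E'
from t3 import *
print('----')
q=np.array(arm.sense()['q'])
for nm,p,tl in(('low',st(-.215,0,.048),27),('mid',st(-.15,0,.048),30),('home',st(-.085,0,.048),33),('back',st(-.17,0,.08),30),('up',st(-.17,.1,.25),30),('bar',st(-.085,.105,.22),33),('down',st(-.103,.105,.095),33)):
        R=goal(-.198,tl,0);q=go(q,p,R,8);print(nm,p.round(4),round(chk(q,p,R),4),q.round(2))
E
python3 t4.py | sed -n '/----/,$p'; python3 wp.py .5029 .1381 .048 -.198 27
```

```text
----
low [0.5029 0.1381 0.048 ] 0.0 [-0.04  0.82 -0.76  2.4   1.91  0.9  -1.03]
mid [0.5666 0.1253 0.048 ] 0.0 [ 0.01  0.84 -0.72  2.3   1.96  0.87 -0.93]
home [0.6304 0.1125 0.048 ] 0.0 [ 0.04  0.87 -0.67  2.2   2.    0.85 -0.85]
back [0.547  0.1292 0.08  ] 0.0 [-0.    0.76 -0.74  2.33  1.88  0.85 -0.91]
up [0.5667 0.2273 0.25  ] 0.0 [-0.09  0.48 -0.81  2.01  1.17  0.86 -0.26]
bar [0.651  0.2155 0.22  ] 0.0 [-0.09  0.6  -0.73  1.92  1.33  0.83 -0.28]
down [0.6334 0.219  0.095 ] 0.0 [-0.19  0.78 -0.63  2.05  1.69  0.81 -0.71]
shift [0.0696, 0.0196, -0.4238] turn [-0.0002, 0.0005, 0.0008]
t 19.35 pos [0.482  0.1322 0.1751] q [ 0.07  0.47 -0.87  2.34  1.44  0.72 -0.58] F [ 0.1 -0.1 -0.2] w 0.0705 0.0
```

{"api": "carry_out", "payload": {
  "plan": [
    [[0.02, 0.02, -0.12], [0, 0, 0]],
    [[0.04, 0.02, -0.25], [0, 0, 0]],
    [[0.06, 0.02, -0.35], [0, 0, 0]],
    [[0.07, 0.02, -0.424], [0, 0, 0]],
    [[0.07, 0.02, -0.424], [0, 0, 0]],
    [[0.07, 0.02, -0.424], [0, 0, 0]],
    [[0.07, 0.02, -0.424], [0, 0, 0]],
    [[0.07, 0.02, -0.424], [0, 0, 0]]
  ],
  "hand": 1
}}

```text
t: 20.15
position: [0.5029, 0.1383, 0.0492]
ee_rot: [[-0.872, 0.198, 0.447], [0.176, 0.98, -0.089], [-0.456, 0.001, -0.89]]
wrist_force: [-0.3, 0.2, 0.8]
gripper_width: 0.0092
grip_force: 0.0
```

```bash
python3 wp.py .5666 .1253 .048 -.198 30; python3 wp.py .6304 .1125 .048 -.198 33
```

```text
shift [0.2123, -0.0433, -0.0041] turn [-0.0069, -0.031, 0.0006]
t 20.15 pos [0.5029 0.1383 0.0492] q [-0.04  0.82 -0.77  2.39  1.89  0.89 -1.01] F [-0.3  0.2  0.8] w 0.0092 0.0
shift [0.425, -0.086, -0.0041] turn [-0.0135, -0.0637, 0.0006]
t 20.15 pos [0.5029 0.1383 0.0492] q [-0.04  0.82 -0.77  2.39  1.89  0.89 -1.01] F [-0.3  0.2  0.8] w 0.0092 0.0
```

{"api": "carry_out", "payload": {
  "plan": [
    [[0.015, -0.003, -0.004], [-0.001, -0.004, 0]],
    [[0.03, -0.006, -0.004], [-0.002, -0.008, 0]],
    [[0.04, -0.008, -0.004], [-0.002, -0.01, 0]],
    [[0.05, -0.01, -0.004], [-0.002, -0.012, 0]],
    [[0.06, -0.012, -0.004], [-0.003, -0.014, 0]],
    [[0.075, -0.015, -0.004], [-0.003, -0.015, 0]],
    [[0.09, -0.018, -0.004], [-0.003, -0.015, 0]],
    [[0.105, -0.021, -0.004], [-0.003, -0.015, 0]]
  ]
}}

```text
t: 20.95
position: [0.5332, 0.132, 0.0463]
ee_rot: [[-0.863, 0.197, 0.465], [0.173, 0.98, -0.093], [-0.474, 0.0, -0.881]]
wrist_force: [-2.7, 1.2, 1.0]
gripper_width: 0.0002
grip_force: 1.4
```

```bash
python3 wp.py .5666 .1253 .048 -.198 30; python3 wp.py .6304 .1125 .048 -.198 33
```

```text
shift [0.1114, -0.0224, 0.0057] turn [-0.0039, -0.0185, 0.0]
t 20.95 pos [0.5332 0.132  0.0463] q [-0.01  0.83 -0.75  2.34  1.92  0.88 -0.96] F [-2.7  1.2  1. ] w 0.0002 1.3961546088103205
shift [0.3241, -0.0651, 0.0057] turn [-0.0104, -0.0512, 0.0]
t 20.95 pos [0.5332 0.132  0.0463] q [-0.01  0.83 -0.75  2.34  1.92  0.88 -0.96] F [-2.7  1.2  1. ] w 0.0002 1.3961546088103205
```

{"api": "carry_out", "payload": {
  "plan": [
    [[0.02, -0.004, 0.001], [-0.001, -0.004, 0]],
    [[0.042, -0.0085, 0.002], [-0.002, -0.008, 0]],
    [[0.065, -0.013, 0.003], [-0.003, -0.012, 0]],
    [[0.088, -0.0175, 0.004], [-0.004, -0.016, 0]],
    [[0.111, -0.022, 0.005], [-0.005, -0.02, 0]],
    [[0.134, -0.027, 0.005], [-0.005, -0.024, 0]],
    [[0.157, -0.0315, 0.005], [-0.006, -0.028, 0]],
    [[0.18, -0.036, 0.005], [-0.007, -0.032, 0]]
  ]
}}

```text
t: 21.75
position: [0.5881, 0.121, 0.048]
ee_rot: [[-0.837, 0.197, 0.51], [0.168, 0.98, -0.103], [-0.52, -0.001, -0.854]]
wrist_force: [-1.8, 1.1, -2.1]
gripper_width: 0.0002
grip_force: 1.5
```

```bash
python3 wp.py .6304 .1125 .048 -.198 33
```

```text
shift [0.1411, -0.0282, 0.0001] turn [-0.0032, -0.0181, 0.0005]
t 21.75 pos [0.5881 0.121  0.048 ] q [ 0.02  0.85 -0.71  2.26  1.97  0.87 -0.9 ] F [-1.8  1.1 -2.1] w 0.0002 1.4664522442035377
```

{"api": "carry_out", "payload": {
  "plan": [
    [[0.016, -0.003, 0], [0, -0.003, 0]],
    [[0.032, -0.0065, 0], [-0.001, -0.006, 0]],
    [[0.048, -0.0095, 0], [-0.001, -0.009, 0]],
    [[0.064, -0.013, 0], [-0.002, -0.012, 0]],
    [[0.08, -0.016, 0], [-0.003, -0.015, 0]],
    [[0.094, -0.019, 0], [-0.003, -0.018, 0]],
    [[0.104, -0.021, 0], [-0.003, -0.018, 0]],
    [[0.11, -0.022, 0], [-0.003, -0.018, 0]]
  ]
}}

```text
t: 22.55
position: [0.621, 0.1143, 0.0482]
ee_rot: [[-0.822, 0.198, 0.534], [0.166, 0.98, -0.108], [-0.545, 0.0, -0.839]]
wrist_force: [-2.2, 2.2, -0.8]
gripper_width: 0.0004
grip_force: 1.3
```

{"api": "carry_out", "payload": {
  "plan": [
    [[0.003, -0.0006, 0], [0, 0, 0]],
    [[0.006, -0.0012, 0], [0, 0, 0]],
    [[0.009, -0.0018, 0], [0, 0, 0]],
    [[0.012, -0.0024, 0], [0, 0, 0]],
    [[0.015, -0.003, 0], [0, 0, 0]],
    [[0.018, -0.0036, 0], [0, 0, 0]],
    [[0.02, -0.004, 0], [0, 0, 0]],
    [[0.02, -0.004, 0], [0, 0, 0]]
  ]
}}

```text
t: 23.35
position: [0.6237, 0.114, 0.0476]
ee_rot: [[-0.825, 0.195, 0.53], [0.164, 0.981, -0.106], [-0.541, -0.0, -0.841]]
wrist_force: [-11.6, 1.4, 7.7]
gripper_width: 0.0004
grip_force: 6.1
```

{"api": "carry_out", "payload": {
  "plan": [
    [[0.003, -0.0006, 0], [0, 0, 0]],
    [[0.005, -0.001, 0], [0, 0, 0]],
    [[0.007, -0.0014, 0], [0, 0, 0]],
    [[0.007, -0.0014, 0], [0, 0, 0]],
    [[0.007, -0.0014, 0], [0, 0, 0]],
    [[0.007, -0.0014, 0], [0, 0, 0]],
    [[0.007, -0.0014, 0], [0, 0, 0]],
    [[0.007, -0.0014, 0], [0, 0, 0]]
  ]
}}

```text
t: 24.15
position: [0.6239, 0.114, 0.0474]
ee_rot: [[-0.826, 0.194, 0.529], [0.163, 0.981, -0.105], [-0.539, -0.0, -0.842]]
wrist_force: [-19.4, 1.4, 12.8]
gripper_width: 0.0004
grip_force: 9.4
```

```bash
python3 wp.py .547 .1292 .08 -.198 30
```

```text
shift [-0.2565, 0.0507, 0.1085] turn [0.0059, 0.0284, -0.0017]
t 24.15 pos [0.6239 0.114  0.0474] q [ 0.04  0.86 -0.68  2.2   1.98  0.85 -0.84] F [-19.4   1.4  12.8] w 0.0004 9.39814739744179
```

Firm stop at ~20 N; the slide is home. Back off and look.

{"api": "carry_out", "payload": {
  "plan": [
    [[-0.04, 0.008, 0], [0, 0, 0]],
    [[-0.1, 0.02, 0.02], [0.002, 0.01, 0]],
    [[-0.2, 0.04, 0.08], [0.004, 0.02, -0.001]],
    [[-0.256, 0.05, 0.11], [0.006, 0.028, -0.002]],
    [[-0.256, 0.05, 0.2], [0.006, 0.028, -0.002]],
    [[-0.256, 0.1, 0.35], [0.006, 0.028, -0.002]],
    [[-0.256, 0.2, 0.5], [0.006, 0.028, -0.002]],
    [[-0.256, 0.28, 0.6], [0.006, 0.028, -0.002]]
  ]
}}

```text
t: 24.95
position: [0.552, 0.1974, 0.232]
ee_rot: [[-0.843, 0.202, 0.498], [0.175, 0.979, -0.101], [-0.509, 0.002, -0.861]]
wrist_force: [1.5, 0.7, 0.2]
gripper_width: 0.0004
grip_force: 0.0
```

```bash
python3 m5.py home .714 .0958 .06; python3 wp.py .5667 .2273 .25 -.198 30; python3 - <<'E'
from fit import *
b=cv2.imread('pics/home_side.png')
m=cut(b,(225,110,325,210));cv2.imwrite('pics/homec.png',cv2.resize(m,None,fx=6,fy=6,interpolation=2))
t=cv2.imread('pics/home_top.png')[:,:,::-1].copy();F={'top':t,'side':b[:,:,::-1].copy()}
# plate refit: along-slide value
RP={'top':(215,150,275,180),'side':(240,160,300,215)};MP={}
for c in RP:
    h,s,v=hsv(F[c]);MP[c]=big(cut((h>100)&(h<125)&(s>110),RP[c]));print(c,MP[c].sum())
pl=[box(-.08,-.07,-.045,.045,-.031,.011)]
q,f=fit(lambda p:np.abs(render('side',place(pl,p[0],p[1],.06,-.198),RP['side'])-MP['side']).sum(),[.714,.0958],[.005,.005]);print('nest from plate',q.round(4),f)
E
```

```text
shift [0.046, 0.0937, 0.0609] turn [-0.0013, 0.0083, 0.0018]
t 25.1 pos [0.5529 0.1992 0.2317] q [-0.06  0.47 -0.81  2.11  1.25  0.81 -0.36] F [-0.4 -0.7  0.1] w 0.0003 0.0
top 3.0
side 203.0
nest from plate [0.7113 0.0999] 65.0625
```

View pics/homec.png

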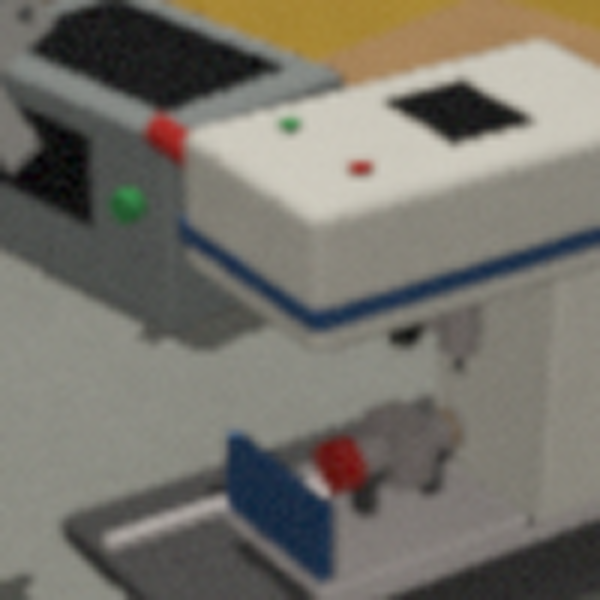

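```bash
cat > bar.py <<'E'
from fit import *
print('ray',ray('top',179.1,139.2,.198).round(4))
O=np.array([.7125,.0975,0]);a=-.198
def tcp(w,off=0,y=.1): return O+rz(a)@np.array([.06-.165*np.cos(w)-.004,y,.105+.165*np.sin(w)+.008+off])
if __name__=='__main__':
    print('bar',(O+rz(a)@np.array([.06-.165*np.cos(.6),.099,.198])).round(4))
    for w,o in((.6,.03),(.6,.004),(.45,0),(.3,0),(.15,0),(0,0),(-.06,0),(-.115,0)): print(w,o,tcp(w,o).round(4))
E
python3 bar.py; python3 - <<'E'
import sys;sys.path.insert(0,'.')
from search import *
from bar import tcp
from rig import arm
q=np.array(arm.sense()['q'])
for w,o in((.6,.03),(.6,.004),(.3,0),(0,0),(-.115,0)):
    p=tcp(w,o);R=goal(-.198,25,0);q=go(q,p,R);print(round(chk(q,p,R),4),q.round(2))
E
python3 -c "
from wp import *;from bar import tcp
show(tcp(.6,.03),goal(-.198,25,0))"
```

```text
ray [0.6608 0.2109 0.198 ]
bar [0.6573 0.2096 0.198 ]
0.6 0.03 [0.6536 0.2113 0.2362]
0.6 0.004 [0.6536 0.2113 0.2102]
0.45 0 [0.6414 0.2138 0.1848]
0.3 0 [0.6325 0.2155 0.1618]
0.15 0 [0.6271 0.2166 0.1377]
0 0 [0.6253 0.217  0.113 ]
-0.06 0 [0.6256 0.2169 0.1031]
-0.115 0 [0.6264 0.2168 0.0941]
ray [0.6608 0.2109 0.198 ]
0.0 [ 0.01  0.61 -0.82  1.78  1.06  0.89  0.04]
0.0 [-0.    0.64 -0.79  1.81  1.11  0.86 -0.02]
0.0 [-0.06  0.67 -0.73  1.9   1.23  0.79 -0.19]
0.0 [-0.11  0.73 -0.67  1.96  1.37  0.74 -0.35]
0.0 [-0.12  0.76 -0.65  1.96  1.42  0.73 -0.4 ]
ray [0.6608 0.2109 0.198 ]
shift [0.3355, 0.0405, 0.0147] turn [0.0097, 0.0628, 0.0019]
t 25.1 pos [0.5529 0.1992 0.2317] q [-0.06  0.47 -0.81  2.11  1.25  0.81 -0.36] F [-0.4 -0.7  0.1] w 0.0003 0.0
```

{"api": "carry_out", "payload": {
  "plan": [
    [[0.1, 0.01, 0.03], [0.01, 0.03, 0.002]],
    [[0.2, 0.03, 0.03], [0.01, 0.063, 0.002]],
    [[0.28, 0.04, 0.03], [0.01, 0.063, 0.002]],
    [[0.34, 0.04, 0.02], [0.01, 0.063, 0.002]],
    [[0.34, 0.04, 0.015], [0.01, 0.063, 0.002]],
    [[0.34, 0.04, 0], [0.01, 0.063, 0.002]],
    [[0.34, 0.04, -0.03], [0.01, 0.063, 0.002]],
    [[0.34, 0.04, -0.05], [0.01, 0.063, 0.002]]
  ]
}}

```text
t: 25.9
position: [0.6509, 0.2089, 0.2121]
ee_rot: [[-0.893, 0.197, 0.406], [0.177, 0.98, -0.087], [-0.415, -0.006, -0.91]]
wrist_force: [-18.9, -1.9, 19.0]
gripper_width: 0.0004
grip_force: 12.3
```

```bash
python3 -c "
from wp import *;from bar import tcp
for w in (.6,.45,.3): show(tcp(w)+[.0015,0,0],goal(-.198,25,0))"
```

```text
ray [0.6608 0.2109 0.198 ]
shift [0.0138, 0.008, -0.0199] turn [0.0025, -0.0062, -0.0]
t 25.9 pos [0.6509 0.2089 0.2121] q [ 0.01  0.64 -0.8   1.8   1.1   0.88 -0.  ] F [-18.9  -1.9  19. ] w 0.0004 12.321913987398148
shift [-0.0267, 0.0161, -0.0913] turn [0.0025, -0.0062, -0.0]
t 25.9 pos [0.6509 0.2089 0.2121] q [ 0.01  0.64 -0.8   1.8   1.1   0.88 -0.  ] F [-18.9  -1.9  19. ] w 0.0004 12.321913987398148
shift [-0.0563, 0.022, -0.1679] turn [0.0025, -0.0062, -0.0]
t 25.9 pos [0.6509 0.2089 0.2121] q [ 0.01  0.64 -0.8   1.8   1.1   0.88 -0.  ] F [-18.9  -1.9  19. ] w 0.0004 12.321913987398148
```

{"api": "carry_out", "payload": {
  "plan": [
    [[-0.015, 0, 0.03], [0, 0, 0]],
    [[-0.015, 0, 0.08], [0, 0, 0]],
    [[0, 0, 0.1], [0.025, 0.1, 0]],
    [[0, 0, 0.1], [0.05, 0.2, 0]],
    [[0, 0, 0.1], [0.054, 0.272, 0]],
    [[0, 0, 0.1], [0.054, 0.272, 0]],
    [[0, 0, 0.1], [0.054, 0.272, 0]],
    [[0, 0, 0.1], [0.054, 0.272, 0]]
  ]
}}

```text
t: 26.7
position: [0.6522, 0.2098, 0.2432]
ee_rot: [[-0.981, 0.193, -0.006], [0.193, 0.981, -0.004], [0.005, -0.005, -1.0]]
wrist_force: [-0.3, 0.5, -0.4]
gripper_width: 0.0007
grip_force: 0.0
```

```bash
cat > bar2.py <<'E'
from search import *
from rig import arm
from wp import show
O=A([.7140,.0978,0]);RZ=T.from_euler('z',-.198).as_matrix()
def tcp(w,tl,y=.1,o=0):
    t=np.radians(tl);return O+RZ@A([.06-.165*np.cos(w)-.009*np.sin(t),y,.105+.165*np.sin(w)+.009*np.cos(t)+o])
L_=[(.6,0,.008),(.5,0,0),(.4,0,0),(.3,0,0),(.22,5,0),(.15,12,0),(.08,18,0),(0,22,0),(-.06,25,0),(-.115,25,0)]
if __name__=='__main__':
    q=np.array(arm.sense()['q'])
    for w,tl,o in L_:
        p=tcp(w,tl,o=o);R=goal(-.198,tl,0);q=go(q,p,R);print(w,p.round(4),round(chk(q,p,R),4),q.round(2))
    for w,tl,o in L_[:4]: show(tcp(w,tl,o=o),goal(-.198,tl,0))
E
python3 bar2.py; python3 - <<'E'
from rig import *
import cv2
cv2.imwrite('pics/bt.png',cv2.resize(grab_frame('top')[60:200,130:270],None,fx=4,fy=4)[:,:,::-1])
E
```

```text
0.6 [0.659  0.2108 0.2152] 0.0 [ 0.1   0.84 -0.93  1.35  0.67  1.28  0.52]
0.5 [0.6505 0.2125 0.1931] 0.0 [ 0.1   0.85 -0.92  1.4   0.69  1.23  0.49]
0.4 [0.6435 0.2139 0.1783] 0.0 [ 0.1   0.85 -0.92  1.44  0.7   1.2   0.47]
0.3 [0.6379 0.2151 0.1628] 0.0 [ 0.1   0.86 -0.91  1.47  0.71  1.16  0.45]
0.22 [0.6339 0.2159 0.15  ] 0.0 [ 0.08  0.82 -0.87  1.58  0.79  1.04  0.35]
0.15 [0.6307 0.2165 0.1385] 0.0 [ 0.03  0.77 -0.8   1.72  0.92  0.89  0.18]
0.08 [0.6285 0.2169 0.1267] 0.0 [-0.04  0.73 -0.71  1.83  1.08  0.78 -0.02]
0 [0.6274 0.2172 0.1133] 0.0 [-0.11  0.73 -0.63  1.91  1.23  0.71 -0.2 ]
-0.06 [0.6273 0.2172 0.1033] 0.0 [-0.17  0.73 -0.57  1.96  1.36  0.68 -0.36]
-0.115 [0.6281 0.217  0.0942] 0.0 [-0.17  0.74 -0.56  1.96  1.39  0.67 -0.39]
shift [0.0227, 0.0035, -0.0933] turn [0.0027, -0.0036, -0.0027]
t 26.7 pos [0.6522 0.2098 0.2432] q [ 0.11  0.81 -0.95  1.33  0.65  1.33  0.53] F [-0.3  0.5 -0.4] w 0.0007 0.0
shift [-0.0055, 0.0091, -0.1669] turn [0.0027, -0.0036, -0.0027]
t 26.7 pos [0.6522 0.2098 0.2432] q [ 0.11  0.81 -0.95  1.33  0.65  1.33  0.53] F [-0.3  0.5 -0.4] w 0.0007 0.0
shift [-0.0289, 0.0138, -0.2164] turn [0.0027, -0.0036, -0.0027]
t 26.7 pos [0.6522 0.2098 0.2432] q [ 0.11  0.81 -0.95  1.33  0.65  1.33  0.53] F [-0.3  0.5 -0.4] w 0.0007 0.0
shift [-0.0474, 0.0176, -0.268] turn [0.0027, -0.0036, -0.0027]
t 26.7 pos [0.6522 0.2098 0.2432] q [ 0.11  0.81 -0.95  1.33  0.65  1.33  0.53] F [-0.3  0.5 -0.4] w 0.0007 0.0
```

View pics/bt.png

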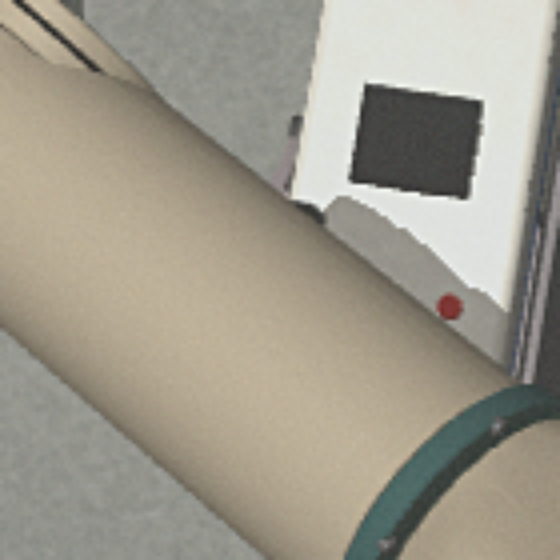

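{"api": "carry_out", "payload": {
  "plan": [
    [[0.018, 0.003, -0.04], [0.003, -0.004, -0.003]],
    [[0.018, 0.003, -0.07], [0.003, -0.004, -0.003]],
    [[0.018, 0.003, -0.09], [0.003, -0.004, -0.003]],
    [[0.018, 0.003, -0.105], [0.003, -0.004, -0.003]],
    [[0.015, 0.004, -0.115], [0.003, -0.004, -0.003]],
    [[0.011, 0.005, -0.125], [0.003, -0.004, -0.003]],
    [[0.007, 0.006, -0.135], [0.003, -0.004, -0.003]],
    [[0.003, 0.007, -0.145], [0.003, -0.004, -0.003]]
  ]
}}

```text
t: 27.55
position: [0.6525, 0.2117, 0.1999]
ee_rot: [[-0.98, 0.199, -0.003], [0.199, 0.98, 0.001], [0.003, 0.001, -1.0]]
wrist_force: [-5.2, -0.8, 5.1]
gripper_width: 0.0004
grip_force: 2.8
```

```bash
python3 -c "
from bar2 import *
for w,tl,o in L_[1:5]: show(tcp(w,tl,o=o),goal(-.198,tl,0))"|grep -v '^t'; python3 wp.py 0 0 0 0 0|tail -1
```

```text
shift [-0.0066, 0.0027, -0.0227] turn [-0.0009, -0.0019, 0.0014]
shift [-0.03, 0.0075, -0.0723] turn [-0.0009, -0.0019, 0.0014]
shift [-0.0485, 0.0112, -0.1239] turn [-0.0009, -0.0019, 0.0014]
shift [-0.0622, 0.0139, -0.1665] turn [-0.0119, -0.0564, 0.0014]
t 27.55 pos [0.6525 0.2117 0.1999] q [ 0.11  0.84 -0.93  1.39  0.68  1.24  0.5 ] F [-5.2 -0.8  5.1] w 0.0004 2.8349334932863712
```

{"api": "carry_out", "payload": {
  "plan": [
    [[-0.007, 0.003, -0.018], [0, 0, 0]],
    [[-0.014, 0.004, -0.035], [0, 0, 0]],
    [[-0.022, 0.006, -0.052], [0, 0, 0]],
    [[-0.03, 0.0075, -0.07], [0, 0, 0]],
    [[-0.037, 0.009, -0.087], [0, 0, 0]],
    [[-0.043, 0.01, -0.104], [0, 0, 0]],
    [[-0.05, 0.011, -0.122], [0, 0, 0]],
    [[-0.054, 0.012, -0.135], [0, 0, 0]]
  ]
}}

```text
t: 28.35
position: [0.6386, 0.2146, 0.1584]
ee_rot: [[-0.98, 0.2, 0.0], [0.2, 0.98, 0.002], [-0.0, 0.002, -1.0]]
wrist_force: [-0.6, 1.1, 3.3]
gripper_width: 0.0007
grip_force: 1.4
```

```bash
python3 -c "
from bar2 import *
for w,tl,o in L_[4:9]: show(tcp(w,tl,o=o),goal(-.198,tl,0))"|grep -v '^t'; python3 wp.py 0 0 0 0 0|tail -1
```

```text
shift [-0.0157, 0.0042, -0.0281] turn [-0.0121, -0.0542, 0.0022]
shift [-0.0262, 0.0063, -0.0665] turn [-0.0276, -0.1304, 0.0022]
shift [-0.0335, 0.0078, -0.1055] turn [-0.0408, -0.1958, 0.0021]
shift [-0.0372, 0.0085, -0.1502] turn [-0.0496, -0.2393, 0.0021]
shift [-0.0376, 0.0086, -0.1838] turn [-0.0562, -0.272, 0.002]
t 28.35 pos [0.6386 0.2146 0.1584] q [ 0.1   0.86 -0.91  1.48  0.71  1.15  0.44] F [-0.6  1.1  3.3] w 0.0007 1.3877852261066437
```

{"api": "carry_out", "payload": {
  "plan": [
    [[-0.008, 0.002, -0.014], [-0.006, -0.027, 0.001]],
    [[-0.016, 0.004, -0.028], [-0.012, -0.054, 0.002]],
    [[-0.021, 0.005, -0.046], [-0.02, -0.09, 0.002]],
    [[-0.026, 0.006, -0.066], [-0.028, -0.13, 0.002]],
    [[-0.03, 0.007, -0.085], [-0.034, -0.163, 0.002]],
    [[-0.0335, 0.008, -0.105], [-0.041, -0.196, 0.002]],
    [[-0.035, 0.008, -0.123], [-0.045, -0.215, 0.002]],
    [[-0.037, 0.0085, -0.135], [-0.05, -0.239, 0.002]]
  ]
}}

```text
t: 29.15
position: [0.6291, 0.2169, 0.1193]
ee_rot: [[-0.908, 0.197, 0.371], [0.182, 0.98, -0.074], [-0.378, 0.0, -0.926]]
wrist_force: [1.2, 0.2, 1.4]
gripper_width: 0.0005
grip_force: 0.8
```

```bash
python3 -c "
from bar2 import *
for w,tl,o in L_[7:]: show(tcp(w,tl,o=o),goal(-.198,tl,0))"|grep -v '^t'; python3 wp.py 0 0 0 0 0|tail -1
```

```text
shift [-0.0057, 0.0007, -0.0197] turn [0.0002, 0.0024, -0.0]
shift [-0.0061, 0.0008, -0.0533] turn [-0.0063, -0.0303, -0.0]
shift [-0.0035, 0.0003, -0.0834] turn [-0.0063, -0.0303, -0.0]
t 29.15 pos [0.6291 0.2169 0.1193] q [-0.1   0.72 -0.65  1.9   1.22  0.72 -0.19] F [1.2 0.2 1.4] w 0.0005 0.7652324857190251
```

Now press down through level, slowly, to about 15 mm below.

{"api": "carry_out", "payload": {
  "plan": [
    [[-0.003, 0, -0.01], [0, 0, 0]],
    [[-0.006, 0.001, -0.02], [-0.002, -0.01, 0]],
    [[-0.006, 0.001, -0.03], [-0.004, -0.02, 0]],
    [[-0.006, 0.001, -0.04], [-0.006, -0.03, 0]],
    [[-0.006, 0.001, -0.05], [-0.006, -0.03, 0]],
    [[-0.005, 0.001, -0.06], [-0.006, -0.03, 0]],
    [[-0.004, 0.001, -0.065], [-0.006, -0.03, 0]],
    [[-0.004, 0.001, -0.065], [-0.006, -0.03, 0]]
  ]
}}

```text
t: 29.95
position: [0.6264, 0.2174, 0.0989]
ee_rot: [[-0.891, 0.197, 0.409], [0.179, 0.98, -0.083], [-0.417, -0.001, -0.909]]
wrist_force: [-2.4, 0.7, 3.8]
gripper_width: 0.0004
grip_force: 2.4
```

```bash
python3 -c "
from bar2 import *
for w,tl,o in L_[8:]: show(tcp(w,tl,o=o),goal(-.198,tl,0))"
```

```text
shift [0.0029, -0.0006, 0.0146] turn [-0.0003, -0.0037, 0.0003]
t 29.95 pos [0.6264 0.2174 0.0989] q [-0.15  0.74 -0.59  1.95  1.36  0.69 -0.36] F [-2.4  0.7  3.8] w 0.0004 2.387563269585371
shift [0.0055, -0.0012, -0.0155] turn [-0.0003, -0.0037, 0.0003]
t 29.95 pos [0.6264 0.2174 0.0989] q [-0.15  0.74 -0.59  1.95  1.36  0.69 -0.36] F [-2.4  0.7  3.8] w 0.0004 2.387563269585371
```

{"api": "carry_out", "payload": {
  "plan": [
    [[0.001, 0, -0.005], [0, 0, 0]],
    [[0.002, 0, -0.01], [0, 0, 0]],
    [[0.003, 0, -0.014], [0, 0, 0]],
    [[0.004, 0, -0.018], [0, 0, 0]],
    [[0.004, 0, -0.02], [0, 0, 0]],
    [[0.004, 0, -0.02], [0, 0, 0]],
    [[0.004, 0, -0.02], [0, 0, 0]],
    [[0.004, 0, -0.02], [0, 0, 0]]
  ]
}}

```text
t: 30.75
position: [0.6269, 0.2173, 0.0928]
ee_rot: [[-0.891, 0.197, 0.408], [0.179, 0.98, -0.083], [-0.417, -0.001, -0.909]]
wrist_force: [-5.4, -0.6, 6.6]
gripper_width: 0.0001
grip_force: 3.8
```

{"api": "carry_out", "payload": {
  "plan": [
    [[0, 0, -0.003], [0, 0, 0]],
    [[0, 0, -0.005], [0, 0, 0]],
    [[0, 0, -0.005], [0, 0, 0]],
    [[0, 0, -0.005], [0, 0, 0]],
    [[0, 0, -0.005], [0, 0, 0]],
    [[0, 0, -0.005], [0, 0, 0]],
    [[0, 0, -0.005], [0, 0, 0]],
    [[0, 0, -0.005], [0, 0, 0]]
  ]
}}

```text
t: 31.55
position: [0.627, 0.2173, 0.0922]
ee_rot: [[-0.891, 0.197, 0.409], [0.179, 0.98, -0.083], [-0.418, -0.001, -0.909]]
wrist_force: [-7.6, -1.1, 12.3]
gripper_width: 0.0002
grip_force: 7.1
```

{"api": "carry_out", "payload": {
  "plan": [
    [[-0.01, 0.002, 0.02], [0, 0, 0]],
    [[-0.03, 0.006, 0.06], [0, 0, 0]],
    [[-0.08, 0.016, 0.12], [0, 0, 0]],
    [[-0.16, 0.03, 0.2], [0, 0, 0]],
    [[-0.25, 0.05, 0.25], [0, 0, 0]],
    [[-0.35, 0.1, 0.25], [0, 0, 0]],
    [[-0.45, 0.2, 0.25], [0, 0, 0]],
    [[-0.45, 0.2, 0.25], [0, 0, 0]]
  ]
}}

```text
t: 32.35
position: [0.4885, 0.2833, 0.1675]
ee_rot: [[-0.893, 0.188, 0.409], [0.172, 0.982, -0.075], [-0.416, 0.003, -0.909]]
wrist_force: [0.8, 0.9, -0.2]
gripper_width: 0.0004
grip_force: 0.0
```

```bash
python3 - <<'E'
from fit import *
grab_frame('side');b=grab_frame('side');t=grab_frame('top')
W=np.hstack([cv2.resize(cut(b,(225,120,315,210)),(400,400),interpolation=2),cv2.resize(cut(t,(150,80,290,220)),(400,400),interpolation=2)])
cv2.imwrite('pics/end.png',W[:,:,::-1])
h,s,v=hsv(t);r=(160,135,205,190);m=big(cut(((h<8)|(h>172))&(s>110),r));print('bar px',m.sum(),np.argwhere(m>0).mean(0)[::-1]+r[:2])
O=np.array([.714,.0978,0])
for w in(.1,0,-.05,-.1,-.15): print(w,proj('top',[O+rz(-.198)@np.array([.06-.165*np.cos(w),.099,.105+.165*np.sin(w)])]).round(1), )
E
```

```text
bar px 158.0 [187.62025316 165.20886076]
0.1 [[184.6 159.5]]
0 [[186.  161.1]]
-0.05 [[186.8 161.6]]
-0.1 [[187.5 161.9]]
-0.15 [[188.3 162. ]]
```

View pics/end.png

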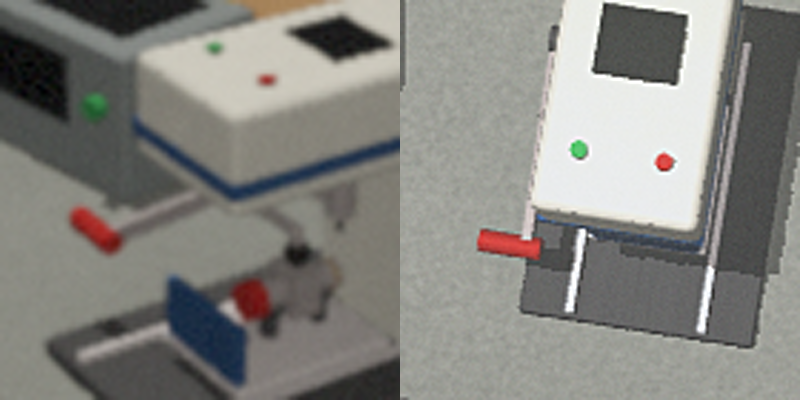

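The lever is at its end stop with the pad on the valve block, the slide is home, and the arm is clear.

```bash
python3 -c "
from rig import order;print(order.hand_in())"
```

```text
the job is handed in; nothing more can be done
None
```

I handed the job in at about 32 s. The red-capped valve is in the nest with its cap to the front, the slide is against its stop, and the lever is down at its end stop with the pad on the valve. The highest push or press force I read was about 27 N. The hand-in gave no verdict, so I don't know how it was judged.

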